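# Latch a circuit board into the holding fixture with the wing handle

## Robot

A 6-joint arm with a two-finger parallel gripper is mounted at the origin on a cart in front of the work surface, level with it; the furniture and walls round the work are solid. World frame = base frame: x ahead of the robot, y to its left, z up, the work surface at z = 0. Lengths are in m, angles in rad, forces in N, time in s.
With the tool pointing down it reaches from about 0.35 to 0.775 m from the base axis. Payload 5.5 kg.
Tool frame: the origin (TCP) lies at the very end of the fingers, on their centre line; the grasp point (between the pads) lies 19 mm behind it; z points along the fingers, x is the direction in which the jaws open and shut, and the axes are right-handed (so a half turn about z gives the same grasp; the last joint's range is limited). The gripper opens to 85 mm and grips with 20 to 120 N. Pads are 22 mm wide; open, the fingers measure 114 mm over their backs; the gripper's body (76 mm by 85 mm) begins 54 mm behind the grasp point. The pads swing forward as they close: fully open they stand 13 mm farther back than shut.
Start: joints at [1.154, 0.313, 0.046, 1.304, 0, 1.431], TCP at [0.157, 0.553, 0.231] pointing down, gripper open.
Joint ranges: [-2.76, 2.76], [-0.86, 1.69], [-1.03, 1.26], [-2.2, 2.34], [-1.47, 1.5], [-3.14, 3.14]. Speed limits (rad/s): [2.57, 2.57, 3.14, 3.14, 3.14, 3.14].

## Interface

Orientations are given as a 3x3 rotation matrix whose columns are the frame's x, y, z axes.
In Python, from station import bot gives the robot as it stands. The module is installed in compiled form; this text tells all that it offers.
- The arm moves only by the tool play_rows, never from a script. Its argument "plan" is one flat list of numbers, 6 for each row, row after row: the shift along the tool's x, y, z in mm, then the turn, a rotation vector about the tool's x, y, z in degrees. In form: [x, y, z, wx, wy, wz, x, y, z, wx, wy, wz, ...]. A call has 1 to 8 rows; each row is the pose to reach, as a shift and turn from the pose measured when the call began, along the tool's axes at that moment; what a row does not reach only later rows make up. A row lasts 1/12 s, in which the tool goes at most 41.7 mm and 7.16 degrees, less where a joint would pass 70% of its speed; a pose out of reach is approached as far as the arm can. A call with a gripper value outside its range is refused whole. "gripper" is the closure, from 0 (fully open) to 1 (shut), set as the call begins (left out, the last holds). The fingers move at their own pace and stop on an object; the grip force is fixed at half the most. Time passes only in rows, so rows that repeat a pose let the fingers close. It gives the time, the measured TCP pose, the force and the opening at its end, in the units of the state.
- bot.get_state(): the state, without advancing time (a new reading comes with each control period).
- bot.get_image(name): name is "scene" or "top" or "wrist"; returns the picture (480x640x3 uint8, red, green, blue); there is no depth.
- bot.get_calibration(name): a dict with "vertical_fov" (degrees; the focal length in pixels is half the picture's height over the tangent of half this angle, whatever the lens; pixels are square), "cx", "cy" (the principal point, pixels), "extrinsics" (4x4, takes a point from camera to world coordinates). Camera axes: x right, y down, z forward; pixel columns grow to the right and rows downward; lengths in m; the calibration is good to about 2 mm. A picture is of the moment at which its call begins: read the wrist's pose just before it. get_calibration takes no time and is no camera call; for the wrist camera it gives the pose at the moment of the call.
- bot.finish_job(): hands the job in, once; it reports no verdict.
The state is a dict: "clock": time; "q": joint angles; "joint_vel": joint speeds; "effort": joint torques, N m; "tcp_pos": TCP position; "tool_rot": TCP orientation; "wrist_force": force on the tool from outside, world axes, zero at the start; "ft_torque": the same for the moment, N m; "opening": opening from 0.0 (shut) to 1.0 (fully open).
Only numpy, scipy, OpenCV 4.12 (cv2) and the standard library are available. Lean on these libraries where they do the work, as an engineer would, in place of code of your own. Each camera call takes 0.05 s, during which the arm holds its last target.

## Task

Slide the loose circuit board along the bench, without lifting it, into the aluminium holding fixture until its leading edge is against the end stop. Then fit the loose wing handle fully down over the fixture's square spindle and turn it clockwise (seen from above) until the latch arm has swung right across behind the board and stops. Leave the handle seated on the spindle, and do not disturb the flux tin and the solder reel.

Things in the scene. Friction and masses are not known exactly. Their poses are not given: they have to be found in the camera images.
- fixture: Aluminium holding fixture fixed to the bench: two rails (14 mm high, 81 mm apart inside) form a channel along its +y, with flared lead-ins from y = 100 mm, rails from 136 mm, and an end stop (18 mm high) whose inner face is at y = 211 mm. Open toward -y. Origin at bench level on the channel's centre line. A vertical spindle stands at x = +106, y = -12 mm.
- board_home (a point): Point on the bench where the board's origin lies when the board is home against the end stop: fixture x = 0, y = +106 mm. Its axes are the fixture's; the board's +y then points along this +y.
- board: Loose circuit board with a flat square grey blower (round black fan) at its rear, 75 (x) by 210 mm (y), 0.25 kg, lying flat, 110 to 150 mm short of home, roughly in line with the channel. Origin at the centre of its underside; its +y end (y = +105 mm) goes to the stop. Board 4 mm thick; the blower's upright rear face is at y = -105, x -35 to +27, z 4 to 13 mm.
- board_rear (a point): Middle of the blower's upright rear end face, where the board can be pushed: at x = -4, y = -105, z = 8 mm of the board.
- wing_handle: Loose handle standing upright on the bench: a dark square hub 44 x 44 x 44 mm, on it a flat upright black grip 110 mm long (x), 16 mm thick (y), z = 48 to 80 mm. Origin at the centre of the hub's underside, where a square blind bore 22 x 22 mm, 34 mm deep, opens downward, its sides parallel to x and y. 0.25 kg.
- handle_grip (a point): Centre of the handle's grip, 66 mm above the hub's underside; axes as the handle.
- spindle_seat (a point): Spindle axis at its round shoulder (48 mm diameter, top 40 mm above the bench), where the hub's underside rests when fully down. A 20 x 20 mm square shaft stands up from it by 32 mm, the last 6 mm tapered. Axes turn with the spindle: x, y parallel to the square's sides; the latch arm points along -y, 98 mm long from the axis, 16 mm wide, 5 to 16 mm above the bench.
- latch (a joint): Turn of spindle and latch arm, rad. 0: the arm points along the fixture's -y, beside the board's path; grows clockwise seen from above; 1.57 (hard stop): the arm points along the fixture's -x, across behind the homed board, 4 mm from it. Stiff, stays where it is left.
- flux_tin: Bystander: small round amber and cream tin, 43 mm diameter, 19 mm high; origin under its centre.
- reel: Bystander: light blue solder reel standing on its flange, 54 mm diameter, 30 mm high; origin under its centre.

How it is judged:
By the outcome, as a careful person would: the job done as asked, in the order asked, and still so for the second after the job is handed in, with the robot touching nothing.
It also fails if it takes over 54 s, if anything falls off the work surface, if the arm or the gripper's body presses on something with over 40 N, if the wrist force passes 120 N, or if a joint passes its speed limit or range.

## Working session

There is one attempt and no reset: what is moved stays moved. The work goes in short steps, Python scripts to look and compute and a tool call to move; the robot and the scene stay as the last step left them, time stands still between calls to the robot, and variables do not carry over. Pictures are saved under pics/ and viewed, and the job is handed in when it is done.

Besides the shell and the picture viewer there is one more tool, called after "Call:" as name(argument=value, ...), one argument or row to a line, values as JSON. play_rows: Moves the arm, as the interface text tells. Its arguments: {"type":"object","properties":{"plan":{"type":"array"},"gripper":{"type":"number"}},"required":["plan"]}

```bash
mkdir -p pics
python3 - <<'E'
from station import bot
import cv2
print(bot.get_state())
for n in ["scene","top","wrist"]:
    im=bot.get_image(n); cv2.imwrite(f"pics/{n}0.png",im[:,:,::-1])
    c=bot.get_calibration(n); print(n,c)
E
```

```text
{'clock': 0.0, 'q': array([ 1.15439849e+00,  3.14009603e-01,  4.49590944e-02,  1.30356755e+00,
       -1.76048316e-05,  1.43117949e+00]), 'joint_vel': array([-1.72030350e-03,  3.83008463e-04,  2.28724855e-03,  3.44772664e-04,
        4.77609296e-04,  9.89055322e-05]), 'effort': array([-8.76422437e-04, -4.80624032e+01,  2.98536712e+01,  1.93870033e-02,
       -1.79348663e-04, -3.43428087e-05]), 'tcp_pos': array([0.1569413 , 0.55264019, 0.23039548]), 'tool_rot': array([[ 2.73259916e-01,  9.61939966e-01, -7.20732615e-04],
       [ 9.61938540e-01, -2.73260764e-01, -1.67318789e-03],
       [-1.80645425e-03, -2.36085298e-04, -9.99998340e-01]]), 'wrist_force': array([ 0.66557449, -0.06957441,  0.17649579]), 'ft_torque': array([-0.02399992,  0.01516562,  0.05725145]), 'opening': 1.0003878581954728}
scene {'vertical_fov': 42.81131458331296, 'cx': 328.0301894633096, 'cy': 236.7820195423103, 'extrinsics': array([[ 0.71646879, -0.32147947,  0.61913118, -0.1981717 ],
       [-0.69717139, -0.36174593,  0.61894421, -0.85260465],
       [ 0.02499033, -0.87509476, -0.48330596,  0.66320266],
       [ 
[... 250 characters left out ...]
 [-9.99901223e-01,  1.38336037e-02, -2.48498607e-03,
        -7.73854300e-02],
       [-4.77167753e-04, -2.10113999e-01, -9.77676777e-01,
         9.68315108e-01],
       [ 0.00000000e+00,  0.00000000e+00,  0.00000000e+00,
         1.00000000e+00]])}
wrist {'vertical_fov': 71.93438436831222, 'cx': 317.33913962998975, 'cy': 239.05964767953574, 'extrinsics': array([[ 2.72550068e-01,  9.13225042e-01,  3.02880312e-01,
         7.91050444e-02],
       [ 9.62141536e-01, -2.58577280e-01, -8.61478684e-02,
         5.75101598e-01],
       [-3.54423567e-04,  3.14893336e-01, -9.49127000e-01,
         3.73104003e-01],
       [ 0.00000000e+00,  0.00000000e+00,  0.00000000e+00,
         1.00000000e+00]])}
```

View pics/scene0.png

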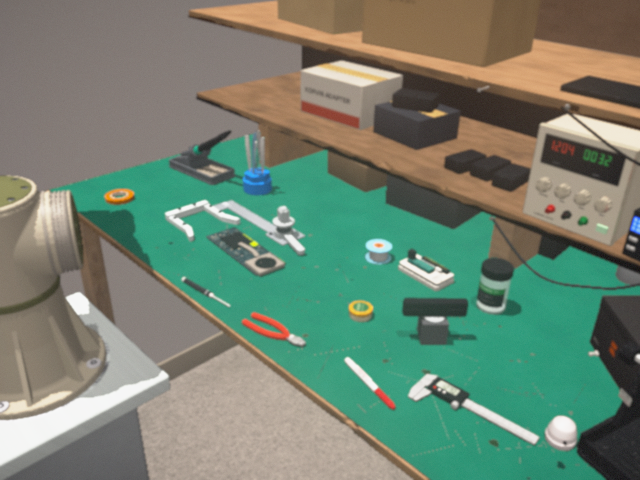

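View pics/top0.png

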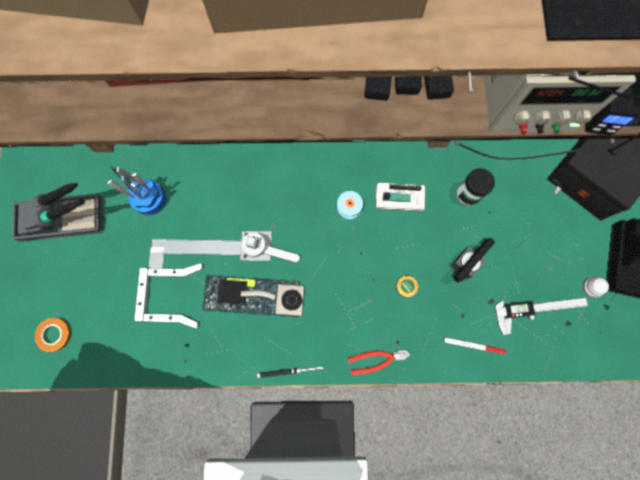

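View pics/wrist0.png

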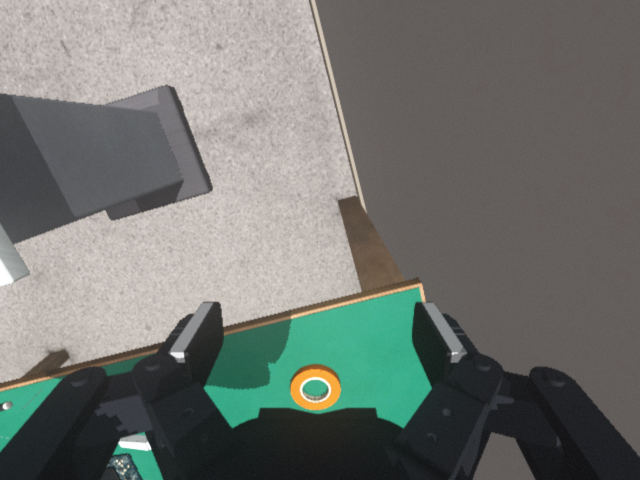

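```bash
cat > h.py <<'E'
import numpy as np, cv2
from station import bot
def K(c):
    f=240/np.tan(np.radians(c["vertical_fov"]/2)); return f,c["cx"],c["cy"]
def ray(c,u,v):
    f,cx,cy=K(c);E=c["extrinsics"];d=E[:3,:3]@np.array([(u-cx)/f,(v-cy)/f,1]);return E[:3,3],d
def at(c,u,v,z):
    o,d=ray(c,u,v);return o+d*(z-o[2])/d[2]
def px(c,p):
    f,cx,cy=K(c);E=c["extrinsics"];q=E[:3,:3].T@(np.asarray(p)-E[:3,3]);return np.array([f*q[0]/q[2]+cx,f*q[1]/q[2]+cy])
def crop(im,x0,y0,x1,y1,s,name):
    o=cv2.resize(im[y0:y1,x0:x1,::-1],None,fx=s,fy=s,interpolation=cv2.INTER_CUBIC)
    cv2.imwrite(name,o)
E
python3 - <<'E'
from h import *
im=cv2.imread("pics/top0.png")[:,:,::-1]
crop(im,130,220,320,340,4,"pics/t1.png")
crop(im,390,170,520,300,4,"pics/t2.png")
im=cv2.imread("pics/scene0.png")[:,:,::-1]
crop(im,380,270,500,360,6,"pics/s2.png")
crop(im,150,190,320,290,4,"pics/s1.png")
E
```

```text
(no output)
```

View pics/t1.png

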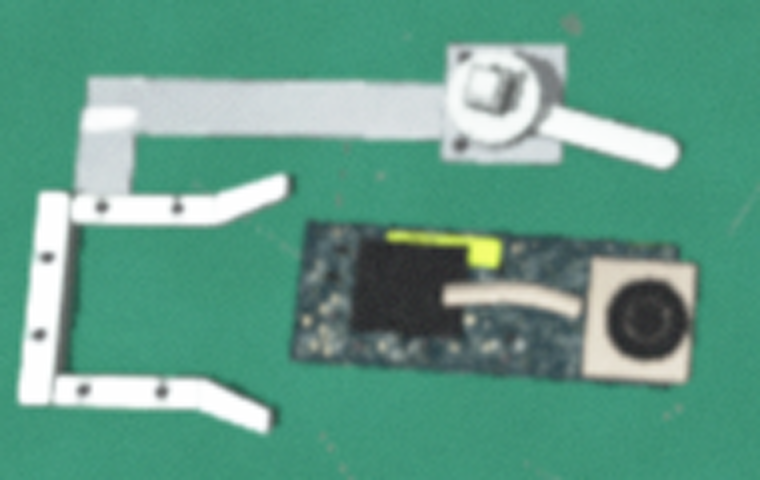

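View pics/t2.png

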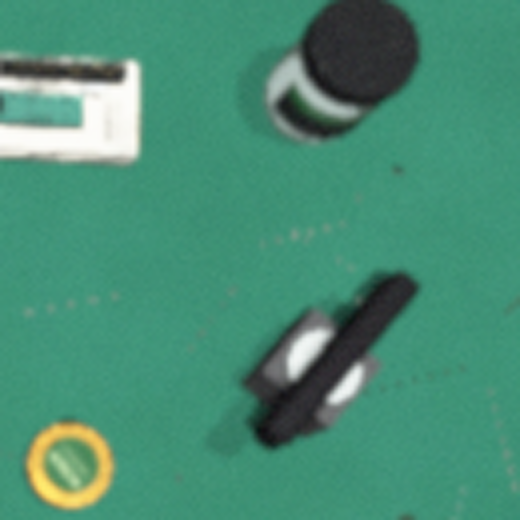

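View pics/s2.png

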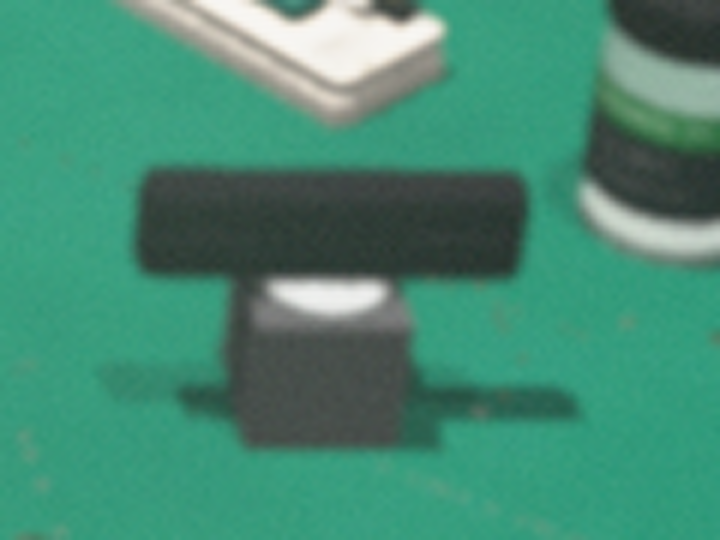

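View pics/s1.png

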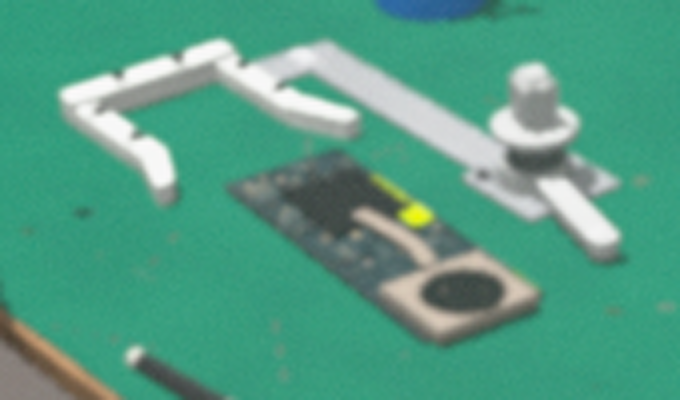

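Run:
```python
from h import *
c=bot.get_calibration("top")
def P(X,Y,z,s=4,x0=130,y0=220): return at(c,(X+.5)/s-.5+x0,(Y+.5)/s-.5+y0,z/1000)*1000
def show(n,*a,**k): print(n,P(*a,**k).round(1))
for n,X,Y,z in [("stop in up",71,215,18),("stop in lo",55,378,18),("stop out up",40,192,18),("stop out lo",20,403,18),
 ("railU in L",80,222,14),("railU in R",213,224,14),("railL in L",62,376,14),("railL in R",200,380,14),
 ("flareU end in",290,190,14),("flareL end in",272,412,14),
 ("board FL up",307,222,4),("board FL lo",292,360,4),("board rear up",678,245,4),
 ("blower UL",588,257,13),("blower UR",698,263,13),("blower LR",688,384,13),("blower LL",581,376,13),
 ("shoulder",493,97,40),("shaft top",485,88,72),("arm tip",664,152,16)]: show(n,X,Y,z)
q=dict(x0=390,y0=170)
for n,X,Y,z in [("grip end1 top mid",402,287,80),("grip end2 top mid",271,430,80),("hub L",245,383,44),("hub T",318,308,44),("hub R",382,362,44),("hub B",320,430,44),("tin",70,465,19)]: show(n,X,Y,z,**q)
print(at(c,350,204,.03)*1000)
```

```text
stop in up [523.3 288.1  18. ]
stop in lo [439.  290.7  18. ]
stop out up [535.7 305.2  18. ]
stop out lo [426.6 307.8  18. ]
railU in L [520.1 284.7  14. ]
railU in R [518.1 214.8  14. ]
railL in L [440.2 288.7  14. ]
railL in R [437.2 217.4  14. ]
flareU end in [535.6 175.1  14. ]
flareL end in [420.4 179.6  14. ]
board FL up [519.9 168.1   4. ]
board FL lo [447.4 173.    4. ]
board rear up [504.9 -28.6   4. ]
blower UL [498.1  18.   13. ]
blower UR [494.1 -39.5  13. ]
blower LR [431.7 -34.   13. ]
blower LL [436.5  21.2  13. ]
shoulder [578.6  65.1  40. ]
shaft top [576.6  64.3  72. ]
arm tip [552.8 -22.   16. ]
grip end1 top mid [ 568.6 -411.7   80. ]
grip end2 top mid [ 498.3 -341.3   80. ]
hub L [ 527.2 -340.6   44. ]
hub T [ 565.7 -381.    44. ]
hub R [ 537.1 -411.5   44. ]
hub B [ 502.6 -376.9   44. ]
tin [ 489.4 -253.7   19. ]
[ 664.76569835 -139.02965311   30.        ]
```

```bash
cat >> h.py <<'E'
from scipy.spatial.transform import Rotation as Ro
def Rt(phi):
    p=np.radians(phi);x=np.array([np.cos(p),np.sin(p),0]);z=np.array([0,0,-1.]);return np.column_stack([x,np.cross(z,x),z])
def go(pos,phi,s=None):
    s=s or bot.get_state();R=s["tool_rot"]
    d=R.T@(np.asarray(pos)-s["tcp_pos"]*1000); w=Ro.from_matrix(R.T@Rt(phi)).as_rotvec(degrees=True)
    print("->",pos,phi,": shift",d.round(1),"rot",w.round(2),"n",max(np.linalg.norm(d)/41.7,np.linalg.norm(w)/7.16).round(1))
def st():
    s=bot.get_state();R=s["tool_rot"]
    print("t%.2f"%s["clock"],"tcp",(s["tcp_pos"]*1000).round(1),"phi %.2f"%np.degrees(np.arctan2(R[1,0],R[0,0])),"z",R[:,2].round(4),"F",s["wrist_force"].round(1),"T",s["ft_torque"].round(2),"op",round(s["opening"],3),"q",np.degrees(s["q"]).round(0));return s
E
python3 - <<'E'
from h import *
st(); go([320,230,230],35); go([461.5,-64,100],-4.4)
E
```

```text
t0.15 tcp [157.  552.8 230.6] phi 74.14 z [-6.0e-04 -1.3e-03 -1.0e+00] F [-0.1 -0.9 -0.9] T [ 0.    0.01 -0.01] op 0.999 q [66. 18.  3. 75.  0. 82.]
-> [320, 230, 230] 35 : shift [-265.9  245.     0.9] rot [2.000e-02 8.000e-02 3.914e+01] n 8.7
-> [461.5, -64, 100] -4.4 : shift [-509.9  461.5  131.2] rot [4.000e-02 8.000e-02 7.854e+01] n 16.8
```

Call:
play_rows(
  plan=[-510,461.5,0,0,0,78.5,-510,461.5,0,0,0,78.5,-510,461.5,0,0,0,78.5,-510,461.5,0,0,0,78.5,-510,461.5,0,0,0,78.5,-510,461.5,0,0,0,78.5,-510,461.5,0,0,0,78.5,-510,461.5,0,0,0,78.5],
  gripper=0.65,
)

```text
clock: 0.82
tcp_pos: [0.3047, 0.2524, 0.2312]
tool_rot: [[0.959, 0.285, 0.0], [0.285, -0.959, -0.001], [-0.0, 0.001, -1.0]]
wrist_force: [1.5, 0.3, 0.6]
opening: 0.349
```

Run:
```python
from h import *
st(); go([461.5,-66,130],-4.4)
```

```text
t0.82 tcp [304.7 252.4 231.2] phi 16.54 z [ 0.e+00 -9.e-04 -1.e+00] F [1.5 0.3 0.6] T [ 0.02 -0.11 -0.01] op 0.349 q [ 28.  -2. -21.  71.  -0. 101.]
-> [461.5, -66, 130] -4.4 : shift [ 59.7 349.8 101.5] rot [ 0.05  0.   20.94] n 8.9
```

Call:
play_rows(
  plan=[59.7,350,101,0,0,21,59.7,350,101,0,0,21,59.7,350,101,0,0,21,59.7,350,101,0,0,21,59.7,350,101,0,0,21,59.7,350,101,0,0,21,59.7,350,101,0,0,21,59.7,350,101,0,0,21],
)

```text
clock: 1.48
tcp_pos: [0.446, -0.036, 0.1402]
tool_rot: [[0.997, -0.078, 0.0], [-0.078, -0.997, -0.001], [0.0, 0.001, -1.0]]
wrist_force: [0.8, 0.7, 1.0]
opening: 0.353
```

Run:
```python
from h import *
st(); go([461.5,-66,60],-4.4)
c=bot.get_calibration("wrist"); im=bot.get_image("wrist"); cv2.imwrite("pics/w1.png",im[:,:,::-1])
```

```text
t1.48 tcp [446.  -36.  140.2] phi -4.50 z [ 3.e-04 -9.e-04 -1.e+00] F [0.8 0.7 1. ] T [ 0.04 -0.04 -0.02] op 0.353 q [-15.   7. -25.  58.  -0.  80.]
-> [461.5, -66, 60] -4.4 : shift [17.8 28.6 80.2] rot [ 0.05 -0.02 -0.1 ] n 2.1
```

View pics/w1.png

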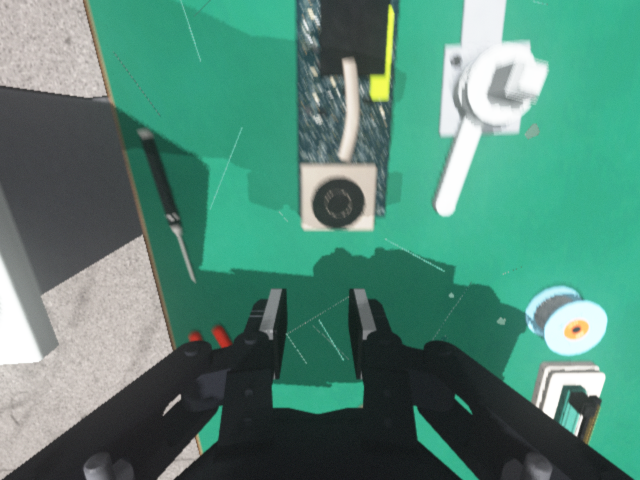

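Call:
play_rows(
  plan=[17.8,28.6,0,0,0,0,17.8,28.6,0,0,0,0,17.8,28.6,0,0,0,0,17.8,28.6,0,0,0,0],
)

```text
clock: 1.87
tcp_pos: [0.4641, -0.0714, 0.1383]
tool_rot: [[0.996, -0.084, 0.0], [-0.084, -0.996, -0.004], [0.001, 0.004, -1.0]]
wrist_force: [-0.1, 0.3, 0.3]
opening: 0.35
```

Run:
```python
from h import *
st(); c=bot.get_calibration("wrist"); im=bot.get_image("wrist"); st(); cv2.imwrite("pics/w2.png",im[:,:,::-1])
import pickle; pickle.dump(c,open("c_w2.pkl","wb"))
crop(im,280,0,560,220,2.8,"pics/w2a.png")
```

```text
t1.87 tcp [464.1 -71.4 138.3] phi -4.82 z [ 4.0e-04 -4.3e-03 -1.0e+00] F [-0.1  0.3  0.3] T [-0.04  0.03  0.01] op 0.35 q [-18.   9. -22.  58.  -0.  76.]
t1.92 tcp [463.9 -70.9 138.4] phi -4.76 z [ 6.0e-04 -4.4e-03 -1.0e+00] F [-0.6  0.7  0.4] T [ 0.   -0.    0.01] op 0.35 q [-18.   9. -22.  58.  -0.  76.]
```

View pics/w2a.png

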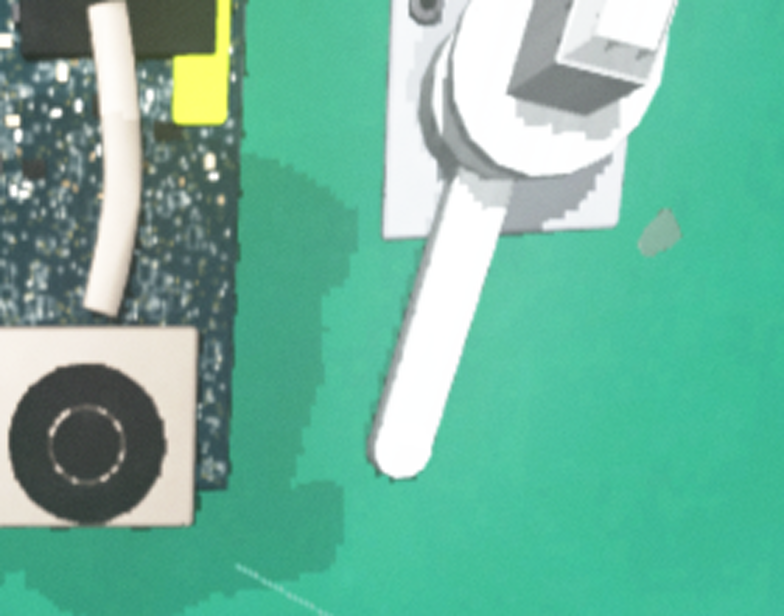

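Run:
```python
from h import *
import pickle; c=pickle.load(open("c_w2.pkl","rb"))
P=lambda X,Y,z: at(c,(X+.5)/2.8-.5+280,(Y+.5)/2.8-.5,z/1000)*1000
for n,X,Y,z in [("blowR rear",194,525,13),("blowR front",196,327,13),("boardR rear",228,489,4),("boardR frontish",245,100,4),
 ("armR a",505,215,16),("armR b",433,450,16),("armL a",448,190,16),("armL b",378,440,16),("tip",403,479,16),
 ("shaft near corner L base top?",508,93,66),("shaft corner mid",585,114,66),("shaft R",643,84,66),("plate LL",384,240,3),("plate LR",618,227,3)]:
  print(n,P(X,Y,z).round(1))
```

```text
blowR rear [492.8 -37.4  13. ]
blowR front [496.1  16.2  13. ]
boardR rear [504.1 -29.2   4. ]
boardR frontish [512.7  70.9   4. ]
armR a [577.   36.7  16. ]
armR b [560.1 -21.5  16. ]
armL a [562.1  43.7  16. ]
armL b [544.8 -17.5  16. ]
tip [551.9 -28.9  16. ]
shaft near corner L base top? [556.2  54.   66. ]
shaft corner mid [572.1  49.   66. ]
shaft R [583.3  53.4  66. ]
plate LL [549.5  34.5   3. ]
plate LR [613.1  32.4   3. ]
```

View pics/w2.png

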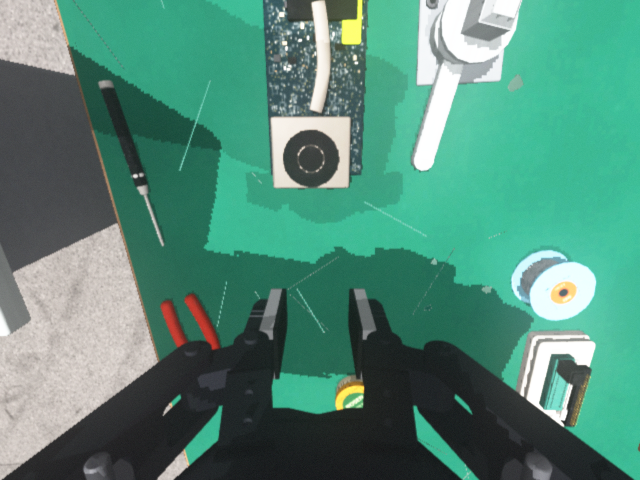

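Run:
```python
from h import *
go([460.5,-62,4],-4.5)
```

```text
-> [460.5, -62, 4] -4.5 : shift [ -4.3  -9.1 134.4] rot [ 0.25 -0.05 -0.26] n 3.2
```

Call:
play_rows(
  plan=[-4.3,-9.1,40,0.25,0,-0.25,-4.3,-9.1,80,0.25,0,-0.25,-4.3,-9.1,110,0.25,0,-0.25,-4.3,-9.1,127,0.25,0,-0.25,-4.3,-9.1,133,0.25,0,-0.25,-4.3,-9.1,134,0.25,0,-0.25,-4.3,-9.1,134,0.25,0,-0.25],
)

```text
clock: 2.5
tcp_pos: [0.4607, -0.0613, 0.005]
tool_rot: [[0.997, -0.077, 0.001], [-0.077, -0.997, -0.0], [0.001, 0.0, -1.0]]
wrist_force: [0.3, 0.7, -0.7]
opening: 0.351
```

Run:
```python
from h import *
st(); im=bot.get_image("scene"); crop(im,150,170,350,320,4,"pics/s3.png")
im=bot.get_image("wrist"); cv2.imwrite("pics/w3.png",im[:,:,::-1]); st()
go([465.5,0,4],-4.5)
```

```text
t2.50 tcp [460.7 -61.3   5. ] phi -4.42 z [ 1.4e-03 -2.0e-04 -1.0e+00] F [ 0.3  0.7 -0.7] T [-0.04 -0.    0.03] op 0.351 q [-18.  17. -33.  39.   0.  77.]
t2.60 tcp [461.8 -62.    5.9] phi -4.46 z [ 3.7e-03 -9.0e-04 -1.0e+00] F [ 0.  -0.3  0.2] T [ 0.03 -0.04 -0.05] op 0.351 q [-18.  17. -33.  39.   0.  77.]
-> [465.5, 0, 4] -4.5 : shift [ -1.2 -62.1   1.9] rot [ 0.04 -0.21  0.04] n 1.5
```

View pics/s3.png

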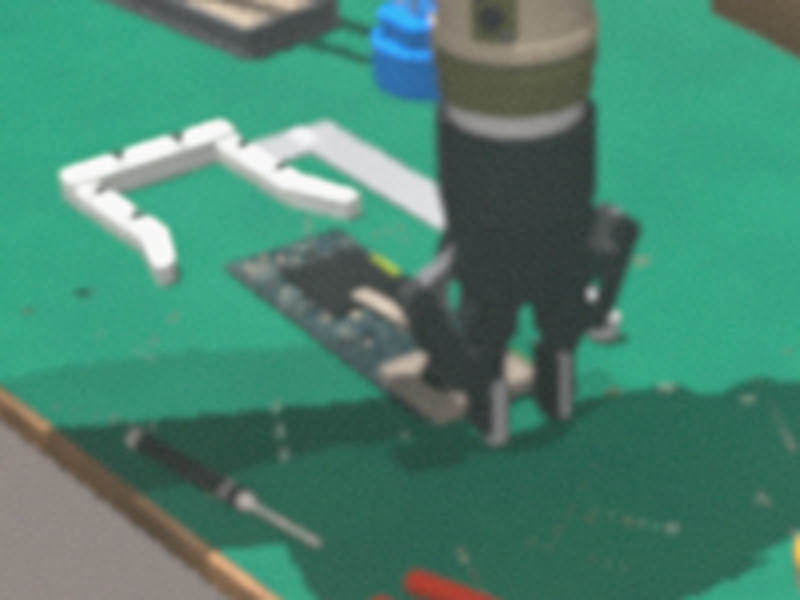

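View pics/w3.png

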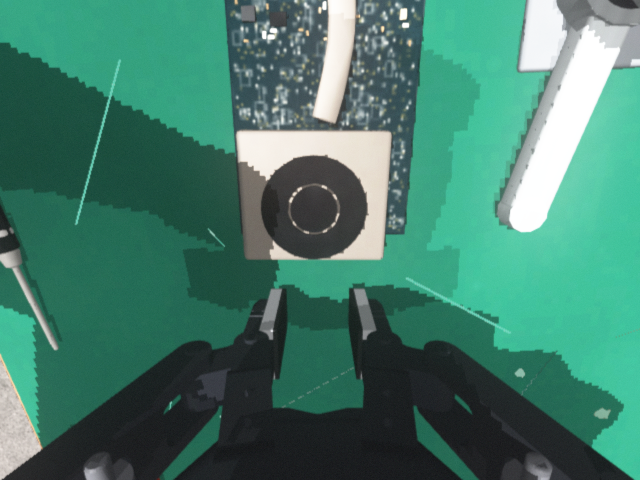

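```bash
cat >> h.py <<'E'
def fx(x,y): 
    o=np.array([473.5,78.5]);t=0.033;return o+x*np.array([np.cos(t),-np.sin(t)])+y*np.array([np.sin(t),np.cos(t)])
def tofx(p):
    t=0.033;d=np.asarray(p)[:2]-np.array([473.5,78.5]);return d@np.array([np.cos(t),-np.sin(t)]),d@np.array([np.sin(t),np.cos(t)])
E
python3 - <<'E'
from h import *
s=st(); print(tofx(s["tcp_pos"]*1000))
for y,x,p in [(-130,-7,-4.5),(-110,-6.5,-3.6),(-91,-5.5,-1.9)]: go([*fx(x,y),3],p)
E
```

```text
t2.60 tcp [461.8 -62.    5.9] phi -4.46 z [ 3.7e-03 -9.0e-04 -1.0e+00] F [ 0.  -0.3  0.2] T [ 0.03 -0.04 -0.05] op 0.351 q [-18.  17. -33.  39.   0.  77.]
(np.float64(-7.037085357791238), np.float64(-140.8260589543844))
-> [np.float64(462.21458974672333), np.float64(-51.19826334772273), 3] -4.5 : shift [ -0.5 -10.8   2.9] rot [ 0.04 -0.21  0.04] n 0.3
-> [np.float64(463.37419773795153), np.float64(-31.22564936490417), 3] -3.6 : shift [ -0.9 -30.8   2.9] rot [ 0.04 -0.21 -0.86] n 0.7
-> [np.float64(465.0005394930594), np.float64(-12.268987936910236), 3] -1.9 : shift [ -0.7 -49.8   2.9] rot [ 0.04 -0.21 -2.56] n 1.2
```

Call:
play_rows(
  plan=[-0.5,-7,2.5,0,-0.2,0,-0.5,-13,2.9,0,-0.2,0,-0.7,-19,2.9,0,-0.2,-0.2,-0.8,-25,2.9,0,-0.2,-0.6,-0.9,-31,2.9,0,-0.2,-1,-0.9,-38,2.9,0,-0.2,-1.6,-0.8,-44,2.9,0,-0.2,-2.1,-0.7,-50,2.9,0,-0.2,-2.6],
)

```text
clock: 3.27
tcp_pos: [0.465, -0.0114, 0.003]
tool_rot: [[1.0, -0.031, 0.0], [-0.031, -1.0, -0.001], [0.0, 0.001, -1.0]]
wrist_force: [0.4, -1.1, 0.7]
opening: 0.352
```

Run:
```python
from h import *
s=st(); print(tofx(s["tcp_pos"]*1000))
c=bot.get_calibration("wrist");im=bot.get_image("wrist"); cv2.imwrite("pics/w4.png",im[:,:,::-1])
im=bot.get_image("top"); crop(im,130,220,330,340,4,"pics/t4.png"); s=st()
for y,x,p in [(-91,-5,-1.9),(-70,-5,-1.9),(-40,-4,-1.9)]: go([*fx(x,y),3],p)
```

```text
t3.27 tcp [465.  -11.4   3. ] phi -1.80 z [ 1.e-04 -8.e-04 -1.e+00] F [ 0.4 -1.1  0.7] T [-0.31 -0.08 -0.02] op 0.352 q [-11.  18. -33.  39.  -0.  81.]
(np.float64(-5.489467994150821), np.float64(-90.1667261908845))
t3.37 tcp [464.7 -10.9   2.8] phi -1.75 z [-4.e-04  1.e-04 -1.e+00] F [ 0.3  0.9 -0.7] T [ 0.   -0.03 -0.01] op 0.347 q [-11.  18. -33.  39.   0.  80.]
-> [np.float64(465.5002672677652), np.float64(-12.285484942323293), 3] -1.9 : shift [ 0.8  1.4 -0.2] rot [-0.01  0.02  0.15] n 0.0
-> [np.float64(466.1931414951137), np.float64(8.703081595319915), 3] -1.9 : shift [  0.9 -19.6  -0.2] rot [-0.01  0.02  0.15] n 0.5
-> [np.float64(468.1824173693089), np.float64(38.65375406684122), 3] -1.9 : shift [  1.9 -49.6  -0.2] rot [-0.01  0.02  0.15] n 1.2
```

View pics/w4.png

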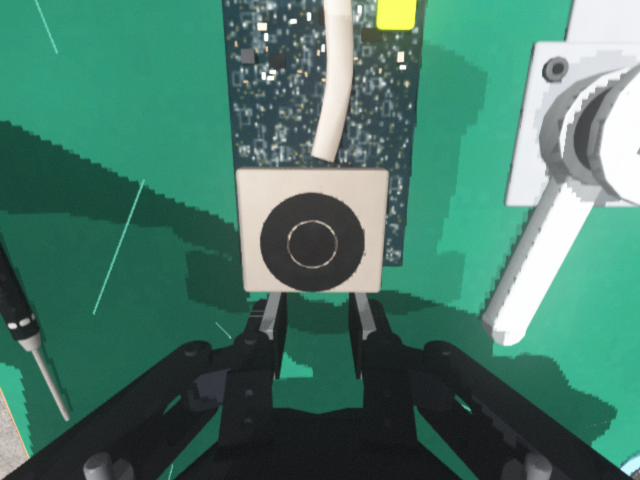

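View pics/t4.png

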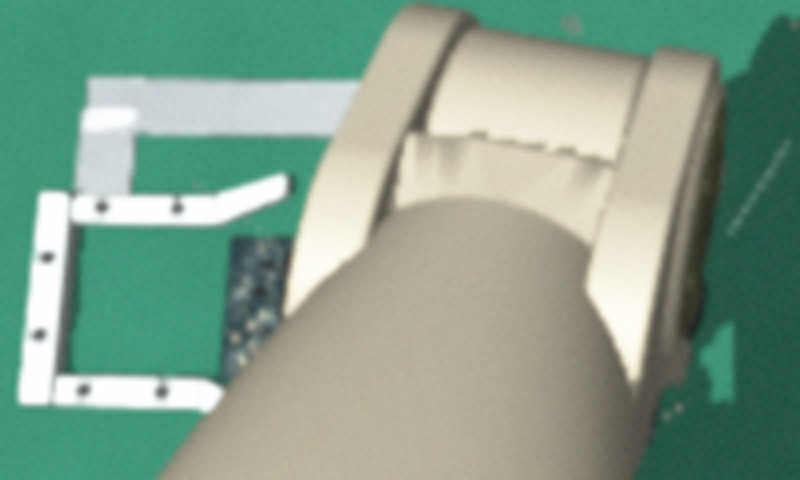

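Run:
```python
from h import *
c=bot.get_calibration("top")
for X,Y in [(233,238),(222,375)]: print(tofx(at(c,(X+.5)/4-.5+130,(Y+.5)/4-.5+220,.004)*1000))
c=bot.get_calibration("wrist")
for n,X,Y,z in [("bR",383,292,13),("bL",243,292,13),("bFL",237,169,13),("bFR",388,169,13),("boardR",403,266,4),("boardR2",416,100,4),("boardL2",229,100,4)]: print(n,tofx(at(c,X,Y,z/1000)*1000))
```

```text
(np.float64(34.147412958070696), np.float64(129.5964109459617))
(np.float64(-37.60482398545609), np.float64(129.52687209681943))
bR (np.float64(23.224370653816898), np.float64(-77.25683073930279))
bL (np.float64(-39.02915786604971), np.float64(-77.41575755985957))
bFL (np.float64(-37.77380506707883), np.float64(-23.595101159893524))
bFR (np.float64(21.67694984315534), np.float64(-23.415424286480178))
boardR (np.float64(33.61416333060325), np.float64(-68.51820163986625))
boardR2 (np.float64(32.77250095492558), np.float64(2.4679158838721067))
boardL2 (np.float64(-41.1156543288322), np.float64(2.2284192424540925))
```

Call:
play_rows(
  plan=[1.5,-4,-0.2,0,0,0,3,-9,-0.2,0,0,0,4,-14,-0.2,0,0,0,4.5,-19,-0.2,0,0,0,4.5,-24,-0.2,0,0,0,4.5,-29,-0.2,0,0,0,4.5,-34,-0.2,0,0,0,4.5,-38,-0.2,0,0,0],
)

```text
clock: 4.03
tcp_pos: [0.4703, 0.0276, 0.003]
tool_rot: [[1.0, -0.03, -0.001], [-0.03, -1.0, 0.0], [-0.001, -0.0, -1.0]]
wrist_force: [-0.7, -0.9, -0.1]
opening: 0.345
```

Run:
```python
from h import *
s=st(); print(tofx(s["tcp_pos"]*1000))
c=bot.get_calibration("wrist");im=bot.get_image("wrist"); cv2.imwrite("pics/w5.png",im[:,:,::-1])
s=st()
for y,x,p in [(-30,-3,-1.9),(-18,-3,-1.9),(-10,-3,-1.9)]: go([*fx(x,y),3],p)
```

```text
t4.03 tcp [470.3  27.6   3. ] phi -1.74 z [-5.e-04  2.e-04 -1.e+00] F [-0.7 -0.9 -0.1] T [-0.19  0.02  0.03] op 0.345 q [ -6.  18. -33.  39.   0.  85.]
(np.float64(-1.5041057516658254), np.float64(-51.023113947151984))
t4.08 tcp [470.3  28.1   3. ] phi -1.71 z [-5.e-04  8.e-04 -1.e+00] F [0.6 1.4 0.3] T [ 0.09 -0.03 -0.01] op 0.348 q [ -6.  18. -33.  39.   0.  85.]
-> [np.float64(469.51181302698166), np.float64(48.61531555013092), 3] -1.9 : shift [ -1.4 -20.5   0. ] rot [-0.05  0.03  0.19] n 0.5
-> [np.float64(469.9077411568951), np.float64(60.608782143069895), 3] -1.9 : shift [ -1.4 -32.5   0. ] rot [-0.05  0.03  0.19] n 0.8
-> [np.float64(470.171693243504), np.float64(68.60442653836255), 3] -1.9 : shift [ -1.3 -40.5   0. ] rot [-0.05  0.03  0.19] n 1.0
```

View pics/w5.png

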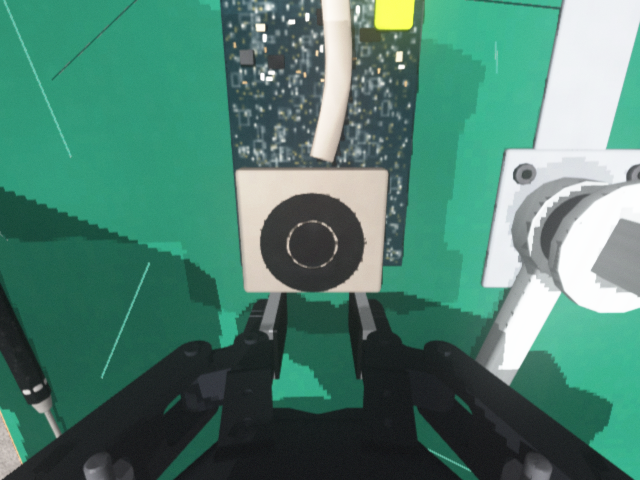

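Call:
play_rows(
  plan=[0,-5,0,0,0,0.1,-0.2,-9.5,0,0,0,0.2,-0.4,-14,0,0,0,0.2,-0.6,-18.5,0,0,0,0.2,-0.6,-23,0,0,0,0.2,-0.6,-27,0,0,0,0.2,-0.6,-31,0,0,0,0.2,-0.6,-34,0,0,0,0.2],
)

```text
clock: 4.75
tcp_pos: [0.4707, 0.0625, 0.003]
tool_rot: [[0.999, -0.033, -0.0], [-0.033, -0.999, 0.001], [-0.001, -0.001, -1.0]]
wrist_force: [0.9, -0.9, 0.4]
opening: 0.353
```

Run:
```python
from h import *
s=st(); print(tofx(s["tcp_pos"]*1000))
c=bot.get_calibration("wrist");im=bot.get_image("wrist"); cv2.imwrite("pics/w6.png",im[:,:,::-1])
for n,X,Y,z in [("bR",383,292,13),("bL",243,292,13)]: print(n,tofx(at(c,X,Y,z/1000)*1000))
```

```text
t4.75 tcp [470.7  62.5   3. ] phi -1.90 z [-5.e-04  9.e-04 -1.e+00] F [ 0.9 -0.9  0.4] T [-0.23  0.    0.05] op 0.353 q [ -2.  19. -32.  39.   0.  90.]
(np.float64(-2.2584061587217725), np.float64(-16.03362981012021))
bR (np.float64(26.84379649871797), np.float64(-3.843763509195856))
bL (np.float64(-35.52402540175471), np.float64(-3.8493075037336135))
```

View pics/w6.png

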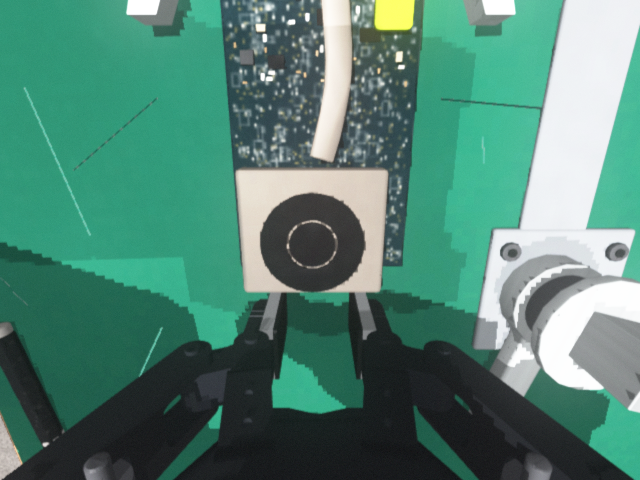

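Call:
play_rows(
  plan=[0,-1,0,0,0,0,0,-2,0,0,0,0,0,-3,0,0,0,0,0,-3.7,0,0,0,0,0,-4.4,0,0,0,0,0,-5,0,0,0,0],
)

```text
clock: 5.3
tcp_pos: [0.4709, 0.0679, 0.0031]
tool_rot: [[0.999, -0.033, -0.0], [-0.033, -0.999, 0.001], [-0.001, -0.001, -1.0]]
wrist_force: [-0.6, -1.0, -0.6]
opening: 0.356
```

Call:
play_rows(
  plan=[0,-0.7,0,0,0,0,0,-1.4,0,0,0,0,0,-2,0,0,0,0],
)

```text
clock: 5.55
tcp_pos: [0.471, 0.0699, 0.0031]
tool_rot: [[0.999, -0.033, -0.0], [-0.033, -0.999, 0.001], [-0.0, -0.001, -1.0]]
wrist_force: [-0.0, 0.1, -0.1]
opening: 0.349
```

Call:
play_rows(
  plan=[0,-0.7,0,0,0,0,0,-1.4,0,0,0,0,0,-2,0,0,0,0],
)

```text
clock: 5.8
tcp_pos: [0.471, 0.0714, 0.0031]
tool_rot: [[0.999, -0.033, -0.001], [-0.033, -0.999, -0.0], [-0.001, 0.0, -1.0]]
wrist_force: [-0.6, -6.0, 0.4]
opening: 0.352
```

Run:
```python
from h import *
s=st(); print(tofx(s["tcp_pos"]*1000))
c=bot.get_calibration("wrist");im=bot.get_image("wrist"); cv2.imwrite("pics/w7.png",im[:,:,::-1])
im=bot.get_image("top"); crop(im,120,220,270,340,5,"pics/t7.png")
im=bot.get_image("scene"); crop(im,150,180,300,300,5,"pics/s7.png")
st()
```

```text
t5.80 tcp [471.   71.4   3.1] phi -1.91 z [-5.e-04 -3.e-04 -1.e+00] F [-0.6 -6.   0.4] T [-1.08  0.1   0.03] op 0.352 q [ -1.  19. -32.  40.  -0.  91.]
(np.float64(-2.2762005651475823), np.float64(-7.166554267629644))
t5.95 tcp [471.   71.4   3.1] phi -1.91 z [-5.e-04  0.e+00 -1.e+00] F [-0.7 -4.8  0.6] T [-1.01  0.05 -0.  ] op 0.352 q [ -1.  19. -32.  40.   0.  91.]
```

View pics/w7.png

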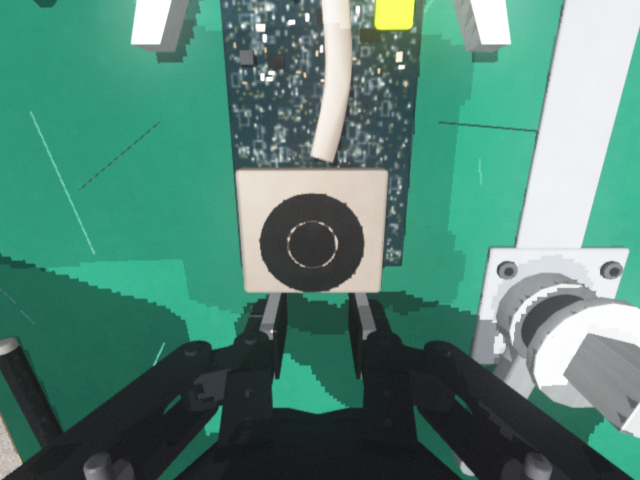

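View pics/t7.png

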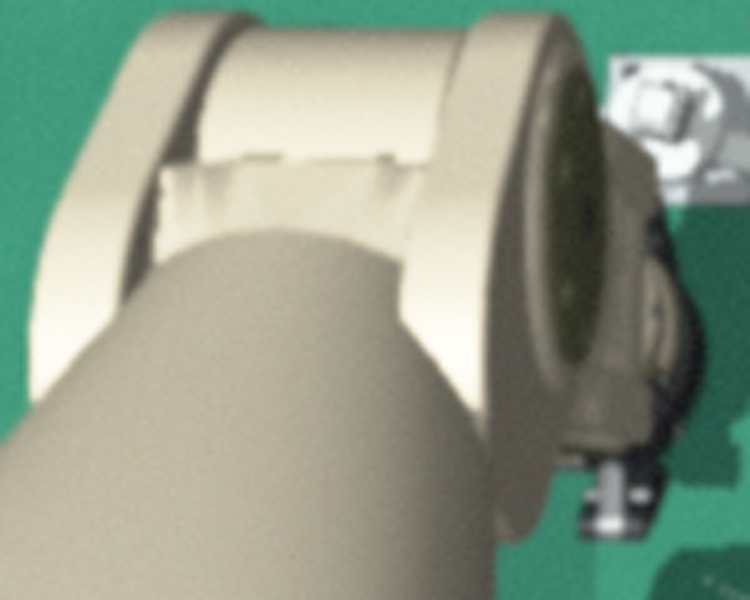

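View pics/s7.png

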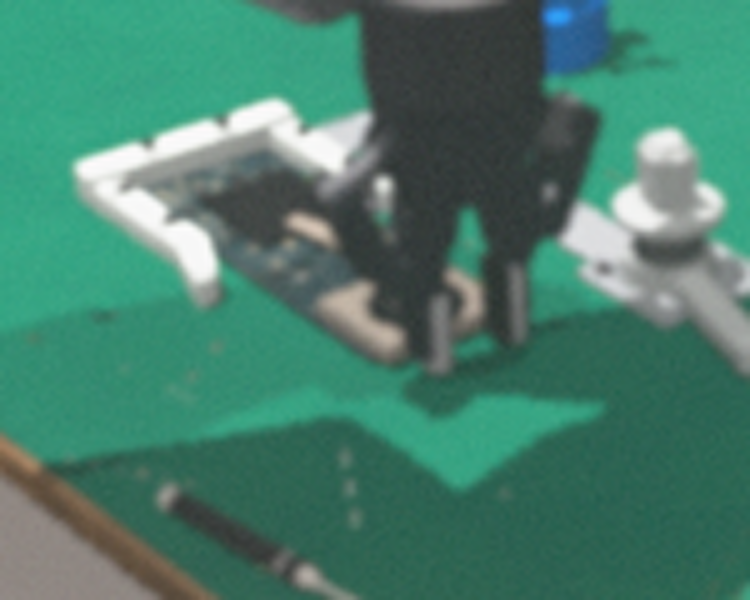

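Call:
play_rows(
  plan=[0,-0.6,0,0,0,0,0,-0.6,0,0,0,0,0,-0.6,0,0,0,0],
)

```text
clock: 6.2
tcp_pos: [0.471, 0.0714, 0.0031]
tool_rot: [[0.999, -0.034, -0.001], [-0.034, -0.999, -0.001], [-0.001, 0.001, -1.0]]
wrist_force: [-0.5, -5.1, -0.1]
opening: 0.352
```

Run:
```python
from h import *
s=st(); print(tofx(s["tcp_pos"]*1000))
c=bot.get_calibration("wrist")
for n,X,Y,z in [("bR",383,292,13),("bL",243,292,13)]: print(n,tofx(at(c,X,Y,z/1000)*1000))
go([470.8,55,3],-1.9);go([470.8,35,150],-1.9)
```

```text
t6.20 tcp [471.   71.4   3.1] phi -1.93 z [-7.0e-04 -1.3e-03 -1.0e+00] F [-0.5 -5.1 -0.1] T [-1.11  0.05  0.03] op 0.352 q [ -1.  19. -32.  40.  -0.  91.]
(np.float64(-2.291896829639812), np.float64(-7.1745615318175275))
bR (np.float64(26.837414543623314), np.float64(4.997005407315826))
bL (np.float64(-35.53202180469936), np.float64(5.03000748984957))
-> [470.8, 55, 3] -1.9 : shift [ 0.4 16.4  0.1] rot [ 0.07  0.04 -0.03] n 0.4
-> [470.8, 35, 150] -1.9 : shift [   1.    36.6 -146.9] rot [ 0.07  0.04 -0.03] n 3.6
```

Call:
play_rows(
  plan=[0,8,0,0,0,0,0,20,-2,0,0,0,0,34,-30,0,0,0,10,38,-70,0,0,0,20,40,-110,0,0,0,30,40,-150,0,0,0,40,40,-170,0,0,0,40,40,-170,0,0,0],
  gripper=0.0,
)

```text
clock: 6.87
tcp_pos: [0.515, 0.0299, 0.1789]
tool_rot: [[0.999, -0.034, 0.011], [-0.034, -0.999, -0.001], [0.011, 0.0, -1.0]]
wrist_force: [1.4, -0.5, 0.1]
opening: 0.996
```

Call:
play_rows(
  plan=[0,0,0,0,0,0,0,0,0,0,0,0],
)

```text
clock: 7.03
tcp_pos: [0.5153, 0.03, 0.1789]
tool_rot: [[0.999, -0.034, 0.012], [-0.034, -0.999, 0.0], [0.012, -0.0, -1.0]]
wrist_force: [-0.9, -0.3, 0.2]
opening: 0.999
```

Run:
```python
from h import *
import pickle
st(); c=bot.get_calibration("wrist"); im=bot.get_image("wrist"); st(); cv2.imwrite("pics/w8.png",im[:,:,::-1])
pickle.dump(c,open("c_w8.pkl","wb"))
```

```text
t7.03 tcp [515.3  30.  178.9] phi -1.94 z [ 0.0122  0.     -0.9999] F [-0.9 -0.3  0.2] T [-0.03 -0.   -0.02] op 0.999 q [ -6.  12. -13.  65.   0.  86.]
t7.08 tcp [514.3  30.  178. ] phi -1.94 z [ 0.0101 -0.     -0.9999] F [ 1.2 -0.1  0.4] T [ 0.03  0.01 -0.02] op 1.0 q [ -6.  12. -13.  65.   0.  86.]
```

View pics/w8.png

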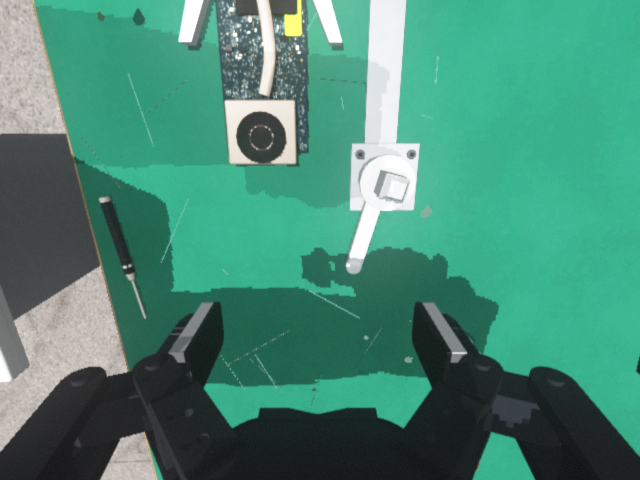

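Run:
```python
from h import *
im=cv2.imread("pics/w8.png")[:,:,::-1]
crop(im,330,130,440,280,5,"pics/w8a.png"); crop(im,210,0,350,180,4,"pics/w8b.png")
```

```text
(no output)
```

View pics/w8a.png

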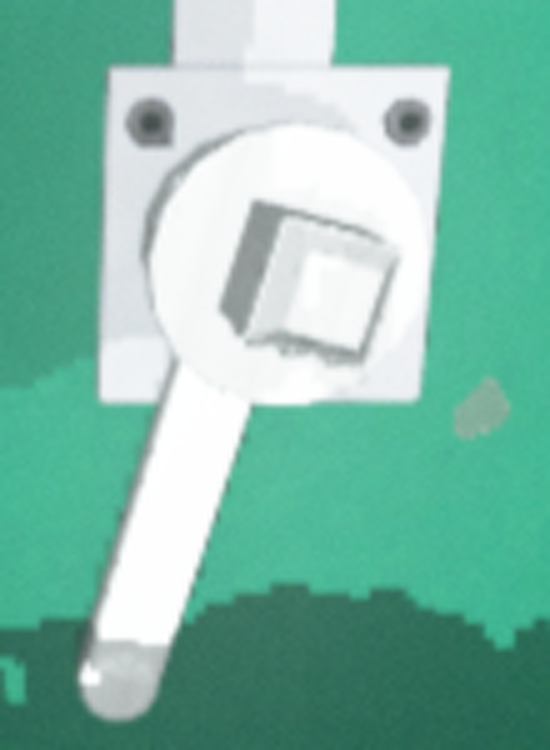

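Run:
```python
from h import *
import pickle; c=pickle.load(open("c_w8.pkl","rb"))
P=lambda X,Y,z: at(c,(X+.5)/5-.5+330,(Y+.5)/5-.5+130,z/1000)*1000
for n,X,Y,z in [("shoulder",292,263,40),("sh L",147,263,40),("sh R",437,263,40),("sq A",281,212,66),("sq B",400,246,66),("sq C",365,363,66),("sq D",246,342,66),("sqmid",323,291,66),
 ("armL a",170,400,16),("armL b",97,640,16),("armR a",247,405,16),("armR b",175,640,16),("tip",118,720,16)]:
  print(n,P(X,Y,z).round(1))
print("blow rear", (at(c,228,164,.013)*1000).round(1),(at(c,299,166,.013)*1000).round(1))
```

```text
shoulder [578.4  66.6  40. ]
sh L [553.7  67.4  40. ]
sh R [603.1  65.7  40. ]
sq A [570.6  78.5  66. ]
sq B [589.2  72.7  66. ]
sq C [584.6  54.5  66. ]
sq D [565.8  58.5  66. ]
sqmid [577.6  66.1  66. ]
armL a [561.4  37.7  16. ]
armL b [547.4 -10.5  16. ]
armR a [576.1  36.2  16. ]
armR b [562.9 -11.1  16. ]
tip [551.6 -28.   16. ]
blow rear [437.8  84.   13. ] [502.3  80.   13. ]
```

View pics/w8b.png

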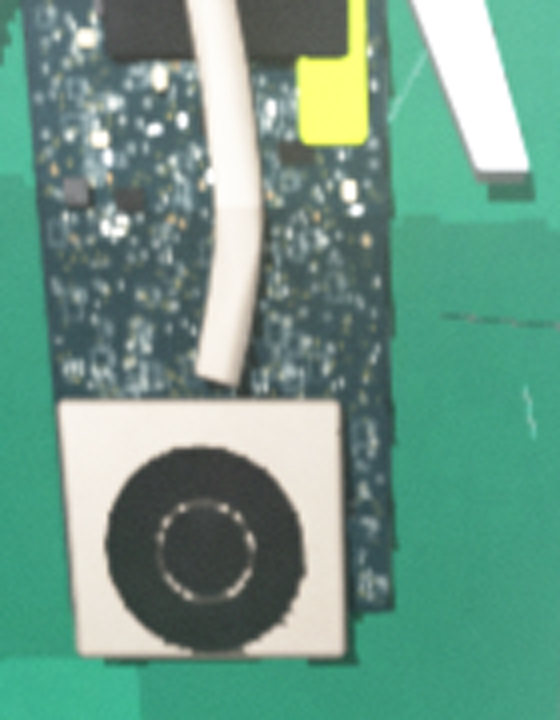

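Run:
```python
from h import *
go([533,-350,180],45)
```

```text
-> [533, -350, 180] 45 : shift [ 31.5 379.2  -1.8] rot [  0.22  -0.55 -46.94] n 9.1
```

Run:
```python
from h import *
c=bot.get_calibration("top"); print(at(c,466,203,0)*1000, at(c,480,182,.08)*1000, at(c,480,182,.1)*1000)
go([568,-412,210],45)
```

```text
[ 672.43746061 -396.56710342    0.        ] [ 692.72694284 -402.33116733   80.        ] [ 685.75586868 -395.01516573  100.        ]
-> [568, -412, 210] 45 : shift [ 68.9 440.  -31.4] rot [  0.22  -0.55 -46.94] n 10.7
```

Call:
play_rows(
  plan=[69,440,-31,0.2,-0.5,-47,69,440,-31,0.2,-0.5,-47,69,440,-31,0.2,-0.5,-47,69,440,-31,0.2,-0.5,-47,69,440,-31,0.2,-0.5,-47,69,440,-31,0.2,-0.5,-47,69,440,-31,0.2,-0.5,-47,69,440,-31,0.2,-0.5,-47],
)

```text
clock: 7.75
tcp_pos: [0.5518, -0.2854, 0.1988]
tool_rot: [[0.703, 0.712, -0.002], [0.712, -0.703, 0.003], [0.001, -0.003, -1.0]]
wrist_force: [1.0, -0.2, 0.7]
opening: 1.0
```

Run:
```python
from h import *
st();go([568,-412,210],45)
```

```text
t7.75 tcp [ 551.8 -285.4  198.8] phi 45.37 z [-0.002   0.0026 -1.    ] F [ 1.  -0.2  0.7] T [ 0.   -0.05  0.07] op 1.0 q [-35.  24.   7.  73.   0.  10.]
-> [568, -412, 210] 45 : shift [-78.7 100.4 -11.6] rot [-0.19 -0.03  0.37] n 3.1
```

Call:
play_rows(
  plan=[-78.7,100,-11,-0.2,0,0.4,-78.7,100,-11,-0.2,0,0.4,-78.7,100,-11,-0.2,0,0.4,-78.7,100,-11,-0.2,0,0.4,-78.7,100,-11,-0.2,0,0.4,-78.7,100,-11,-0.2,0,0.4,-78.7,100,-11,-0.2,0,0.4],
)

```text
clock: 8.33
tcp_pos: [0.5672, -0.4099, 0.2083]
tool_rot: [[0.707, 0.707, -0.001], [0.707, -0.707, 0.002], [0.001, -0.003, -1.0]]
wrist_force: [0.5, -0.6, 0.2]
opening: 1.0
```

Run:
```python
from h import *
import pickle
st(); c=bot.get_calibration("wrist"); im=bot.get_image("wrist"); st(); cv2.imwrite("pics/w9.png",im[:,:,::-1])
pickle.dump(c,open("c_w9.pkl","wb"))
crop(im,220,80,420,260,4,"pics/w9a.png")
```

```text
t8.33 tcp [ 567.2 -409.9  208.3] phi 45.03 z [-0.0012  0.0024 -1.    ] F [ 0.5 -0.6  0.2] T [ 0.03 -0.04 -0.01] op 1.0 q [-42.  33.  23.  80.   0.   3.]
t8.38 tcp [ 567.5 -409.7  208.9] phi 45.06 z [-5.0e-04  1.6e-03 -1.0e+00] F [ 0.3  0.8 -0.4] T [ 0. -0. -0.] op 1.0 q [-42.  33.  23.  80.   0.   3.]
```

View pics/w9.png

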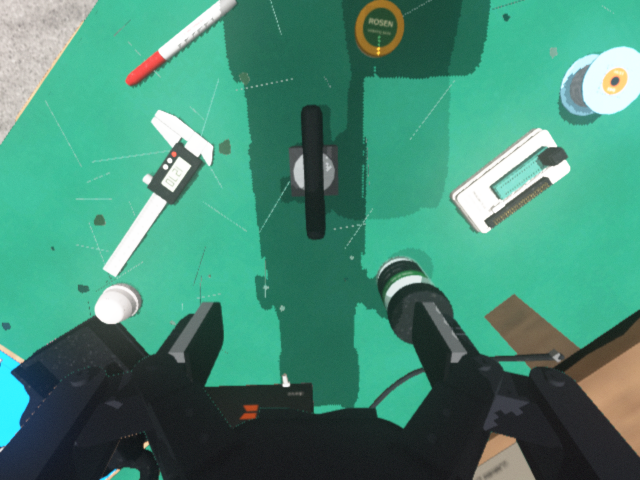

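View pics/w9a.png

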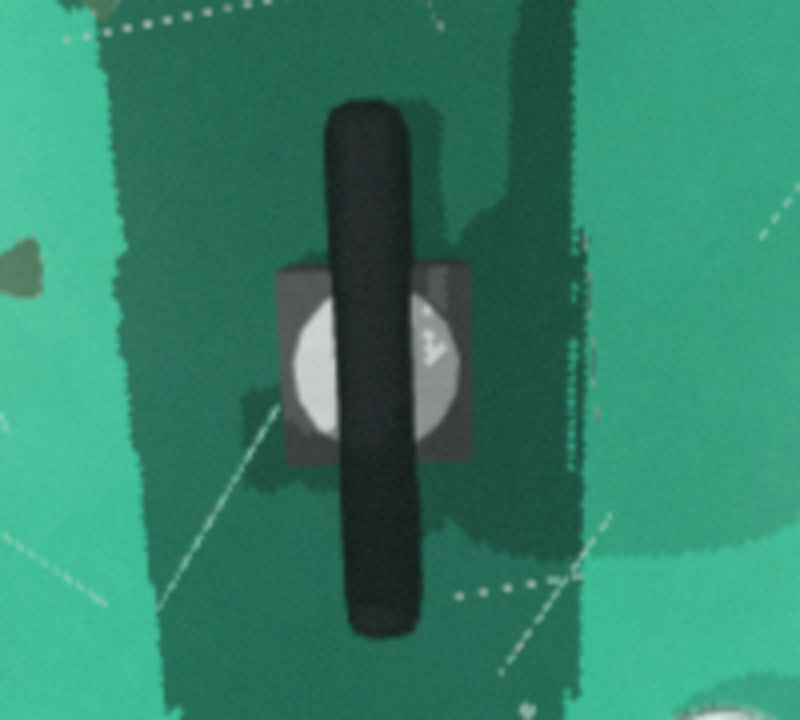

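Run:
```python
from h import *
import pickle; c=pickle.load(open("c_w9.pkl","rb"))
P=lambda X,Y,z: at(c,(X+.5)/4-.5+220,(Y+.5)/4-.5+80,z/1000)*1000
pts={}
for n,X,Y,z in [("g1",368,100,80),("g2",385,638,80),("gL1",326,150,80),("gR1",410,150,80),("gL2",346,590,80),("gR2",421,590,80),("h1",277,268,44),("h2",472,262,44),("h3",474,460,44),("h4",287,465,44),("disc",377,367,48)]:
  pts[n]=P(X,Y,z); print(n,pts[n].round(1))
print("grip mid",(pts["g1"]+pts["g2"])/2, "len",np.linalg.norm(pts["g1"]-pts["g2"]))
print("hub mid",np.mean([pts[k] for k in("h1","h2","h3","h4")],0))
d=pts["g2"]-pts["g1"];print(np.degrees(np.arctan2(d[1],d[0])))
for a,b in [("h1","h4"),("h2","h3"),("gL1","gL2"),("gR1","gR2")]:
  d=pts[b]-pts[a];print(a,np.degrees(np.arctan2(d[1],d[0])))
for a,b in [("h1","h2"),("h4","h3")]:
  d=pts[b]-pts[a];print(a,np.degrees(np.arctan2(d[1],d[0])),np.linalg.norm(d))
```

```text
g1 [ 494.1 -342.6   80. ]
g2 [ 572.6 -416.5   80. ]
gL1 [ 494.7 -354.6   80. ]
gR1 [ 506.1 -343.2   80. ]
gL2 [ 559.1 -414.7   80. ]
gR2 [ 570.4 -403.4   80. ]
h1 [ 502.2 -380.4   44. ]
h2 [ 532.1 -348.6   44. ]
h3 [ 564.6 -379.1   44. ]
h4 [ 534.5 -410.9   44. ]
disc [ 533.1 -379.6   48. ]
grip mid [ 533.36360233 -379.51115306   80.        ] len 107.76822668562933
hub mid [ 533.38084393 -379.75272546   44.        ]
-43.28522223409341
h1 -43.44805658638987
h2 -43.22799319207608
gL1 -43.02900648528055
gR1 -43.141644196296085
h1 46.766378977828985 43.61823525728128
h4 46.59343467949234 43.7893218409532
```

Run:
```python
from h import *
st();go([533.4,-379.6,51],46.8)
```

```text
t8.38 tcp [ 567.5 -409.7  208.9] phi 45.06 z [-5.0e-04  1.6e-03 -1.0e+00] F [ 0.3  0.8 -0.4] T [ 0. -0. -0.] op 1.0 q [-42.  33.  23.  80.   0.   3.]
-> [533.4, -379.6, 51] 46.8 : shift [ -2.9 -45.2 158. ] rot [-0.08 -0.05 -1.74] n 3.9
```

Call:
play_rows(
  plan=[-2.9,-25,10,0,0,-1.7,-2.9,-45,30,0,0,-1.7,-2.9,-45,60,0,0,-1.7,-2.9,-45,95,0,0,-1.7,-2.9,-45,125,0,0,-1.7,-2.9,-45,148,0,0,-1.7,-2.9,-45,157,0,0,-1.7,-2.9,-45,157,0,0,-1.7],
)

```text
clock: 9.05
tcp_pos: [0.5322, -0.3769, 0.0498]
tool_rot: [[0.684, 0.73, -0.004], [0.73, -0.684, 0.005], [0.001, -0.006, -1.0]]
wrist_force: [0.4, -0.2, 0.3]
opening: 1.002
```

Run:
```python
from h import *
st();go([533.4,-379.6,51],46.8)
```

```text
t9.05 tcp [ 532.2 -376.9   49.8] phi 46.86 z [-0.0041  0.005  -1.    ] F [ 0.4 -0.2  0.3] T [ 0.    0.01 -0.04] op 1.002 q [-42.  32.  -1.  57.   0.   1.]
-> [533.4, -379.6, 51] 46.8 : shift [-1.2  2.7 -1.2] rot [-0.37 -0.05  0.06] n 0.1
```

Call:
play_rows(
  plan=[-1.2,2.7,-1.2,-0.35,0,0,-1.2,2.7,-1.2,-0.35,0,0,-1.2,2.7,-1.2,-0.35,0,0],
)

```text
clock: 9.3
tcp_pos: [0.5346, -0.3804, 0.0534]
tool_rot: [[0.683, 0.73, 0.003], [0.73, -0.683, -0.002], [0.001, 0.003, -1.0]]
wrist_force: [-0.4, 0.2, 0.4]
opening: 0.999
```

Call:
play_rows(
  plan=[0,0,0,0,0,0,0,0,0,0,0,0,0,0,0,0,0,0,0,0,0,0,0,0,0,0,0,0,0,0,0,0,0,0,0,0],
  gripper=1.0,
)

```text
clock: 9.8
tcp_pos: [0.5345, -0.3804, 0.0533]
tool_rot: [[0.684, 0.73, 0.003], [0.73, -0.684, -0.002], [0.001, 0.003, -1.0]]
wrist_force: [-0.8, -0.2, 0.9]
opening: 0.175
```

Run:
```python
from h import *
st()
```

```text
t9.80 tcp [ 534.5 -380.4   53.3] phi 46.88 z [ 0.003  -0.0017 -1.    ] F [-0.8 -0.2  0.9] T [0.04 0.02 0.01] op 0.175 q [-42.  32.  -1.  57.   0.   1.]
```

Call:
play_rows(
  plan=[0,0,-20,0,0,0,0,0,-50,0,0,0,0,0,-85,0,0,0,0,0,-110,0,0,0,0,0,-110,0,0,0,0,0,-110,0,0,0],
)

```text
clock: 10.3
tcp_pos: [0.5349, -0.381, 0.1648]
tool_rot: [[0.684, 0.73, 0.005], [0.73, -0.684, -0.004], [0.001, 0.007, -1.0]]
wrist_force: [0.1, 0.1, -3.2]
opening: 0.176
```

Run:
```python
from h import *
import pickle
st(); c=bot.get_calibration("wrist"); im=bot.get_image("wrist"); cv2.imwrite("pics/w10.png",im[:,:,::-1])
pickle.dump((c,bot.get_state()),open("c_w10.pkl","wb"))
im=bot.get_image("scene"); crop(im,360,130,560,330,3,"pics/s10.png")
go([579.6,50,163],74)
```

```text
t10.30 tcp [ 534.9 -381.   164.8] phi 46.88 z [ 0.0054 -0.0039 -1.    ] F [ 0.1  0.1 -3.2] T [0.02 0.03 0.02] op 0.176 q [-42.  28.   9.  70.   0.   1.]
-> [579.6, 50, 163] 74 : shift [ 345.1 -260.    -1.3] rot [  0.04  -0.04 -27.12] n 10.4
```

View pics/w10.png

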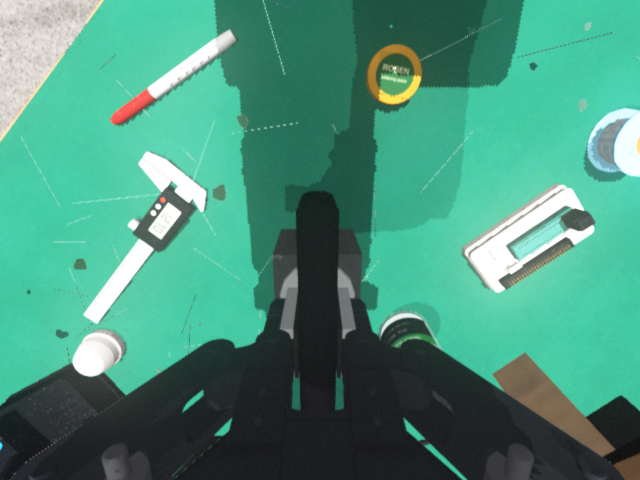

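View pics/s10.png

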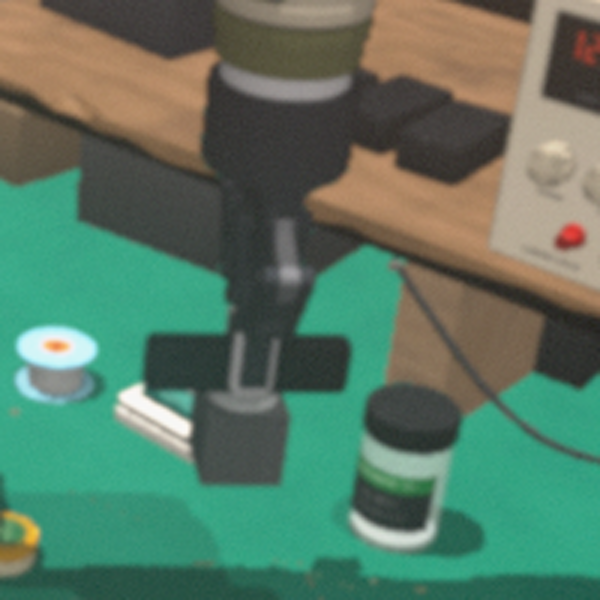

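Run:
```python
from h import *
im=cv2.imread("pics/w10.png")[:,:,::-1]
o=np.clip(im.astype(float)*2.2,0,255).astype(np.uint8)
crop(o,250,180,390,320,5,"pics/w10a.png")
```

```text
(no output)
```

View pics/w10a.png

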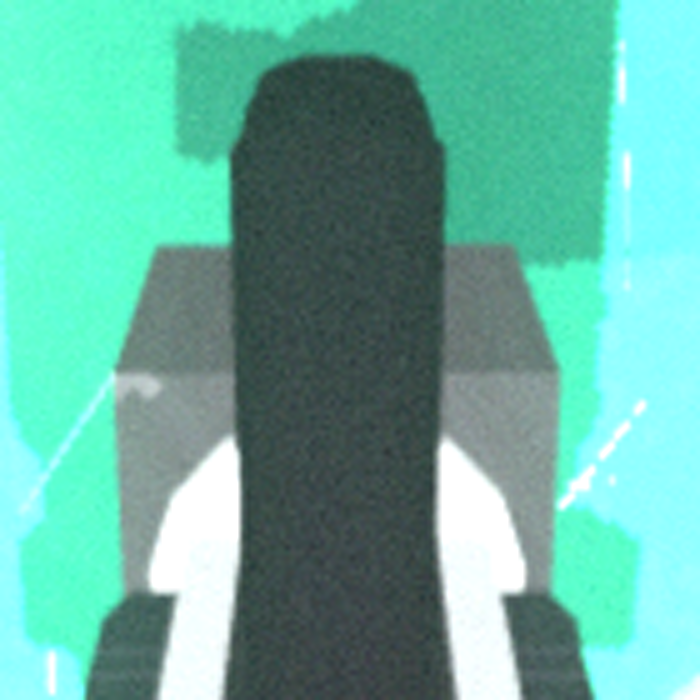

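Run:
```python
from h import *
import pickle; c,s=pickle.load(open("c_w10.pkl","rb"))
T=s["tcp_pos"]*1000;R=s["tool_rot"]
def tl(X,Y,h):  # point on plane tool z = h (mm)
    o,d=ray(c,(X+.5)/5-.5+250,(Y+.5)/5-.5+180)
    o=R.T@(o*1000-T);d=R.T@d; return o+d*(h-o[2])/d[2]
for h in (52,53.3,55): print(h,tl(158,246,h).round(2),tl(517,246,h).round(2))
for h in (8,9.3,11): print(h,tl(117,373,h).round(2),tl(558,373,h).round(2))
o,d=ray(c,317,239);print(R.T@(o*1000-T),R.T@d)
```

```text
52 [-22.19 -21.13  52.  ] [ 22.28 -21.15  52.  ]
53.3 [-22.34 -20.74  53.3 ] [ 22.43 -20.75  53.3 ]
55 [-22.53 -20.23  55.  ] [ 22.62 -20.24  55.  ]
8 [-21.74 -21.32   8.  ] [ 21.75 -21.33   8.  ]
9.3 [-21.92 -20.82   9.3 ] [ 21.93 -20.82   9.3 ]
11 [-22.16 -20.16  11.  ] [ 22.18 -20.17  11.  ]
[  -0.16308181  -80.25147548 -144.2154221 ] [6.93996272e-04 3.17832723e-01 9.48147121e-01]
```

Call:
play_rows(
  plan=[345,-260,-1,0,0,-27.1,345,-260,-1,0,0,-27.1,345,-260,-1,0,0,-27.1,345,-260,-1,0,0,-27.1,345,-260,-1,0,0,-27.1,345,-260,-1,0,0,-27.1,345,-260,-1,0,0,-27.1,345,-260,-1,0,0,-27.1],
)

```text
clock: 11.07
tcp_pos: [0.5674, -0.0465, 0.1605]
tool_rot: [[0.276, 0.961, -0.003], [0.961, -0.276, 0.001], [0.0, -0.003, -1.0]]
wrist_force: [0.7, -0.1, -1.8]
opening: 0.174
```

Run:
```python
from h import *
st();go([578.3,65.7,150],74)
```

```text
t11.07 tcp [567.4 -46.5 160.5] phi 73.96 z [-0.0032  0.0011 -1.    ] F [ 0.7 -0.1 -1.8] T [-0.03 -0.08 -0.01] op 0.174 q [-13.  19.  -6.  65.   0.   3.]
-> [578.3, 65.7, 150] 74 : shift [110.8 -20.5  10.5] rot [-0.19 -0.01 -0.04] n 2.7
```

Call:
play_rows(
  plan=[40,-8,0,0,0,0,80,-15,2,0,0,0,105,-20,6,-0.2,0,0,110.8,-20.5,10.5,-0.2,0,0,110.8,-20.5,10.5,-0.2,0,0,110.8,-20.5,10.5,-0.2,0,0,110.8,-20.5,10.5,-0.2,0,0],
)

```text
clock: 11.65
tcp_pos: [0.5777, 0.0645, 0.1491]
tool_rot: [[0.278, 0.961, -0.002], [0.961, -0.278, -0.0], [-0.001, -0.002, -1.0]]
wrist_force: [-0.6, -1.0, -2.1]
opening: 0.172
```

Run:
```python
from h import *
import pickle
s=st(); c=bot.get_calibration("wrist"); im=bot.get_image("wrist"); cv2.imwrite("pics/w11.png",im[:,:,::-1])
pickle.dump((c,s),open("c_w11.pkl","wb"))
im=bot.get_image("scene"); cv2.imwrite("pics/s11f.png",im[:,:,::-1]);crop(im,220,120,360,260,5,"pics/s11.png"); st()
```

```text
t11.65 tcp [577.7  64.5 149.1] phi 73.88 z [-1.8e-03 -3.0e-04 -1.0e+00] F [-0.6 -1.  -2.1] T [-0.02 -0.03 -0.  ] op 0.172 q [-2. 21. -5. 64. -0. 15.]
t11.75 tcp [578.2  64.1 149.8] phi 73.83 z [-3.e-04 -1.e-04 -1.e+00] F [ 0.4 -0.9 -2.3] T [-0.03 -0.05 -0.02] op 0.177 q [-2. 21. -5. 64. -0. 15.]
```

View pics/w11.png

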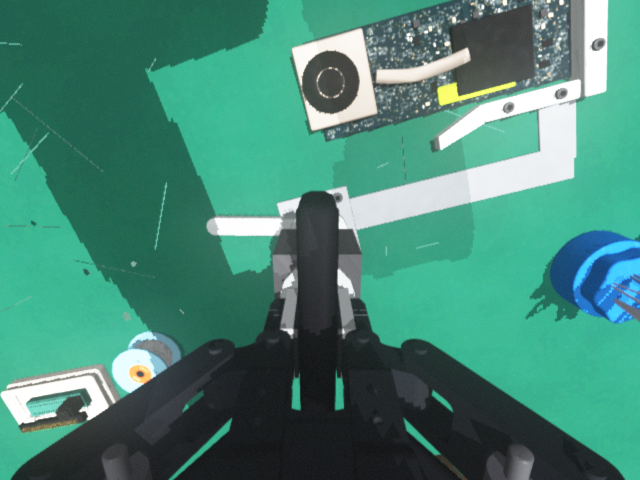

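View pics/s11.png

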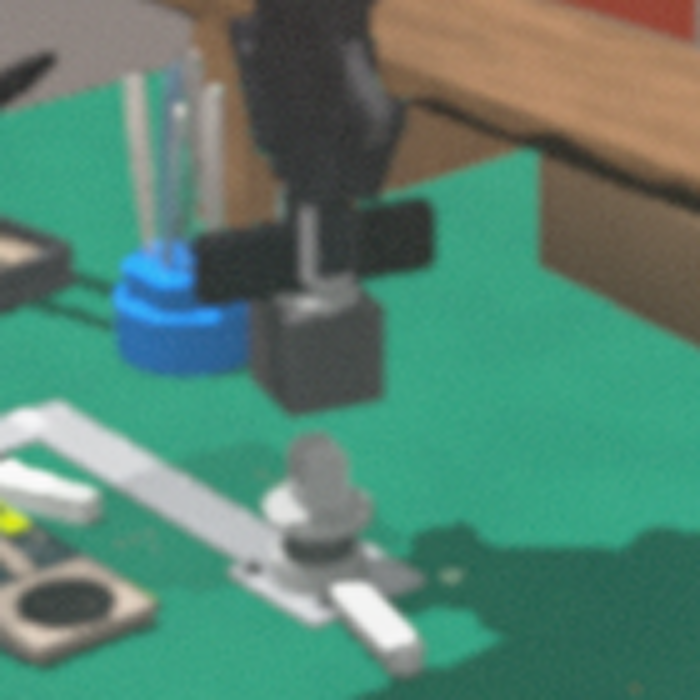

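Run:
```python
from h import *
import pickle
im=cv2.imread("pics/w11.png")[:,:,::-1]; crop(np.clip(im*1.0,0,255).astype(np.uint8),195,180,375,310,4.4,"pics/w11a.png")
c=bot.get_calibration("scene"); c0,s=pickle.load(open("c_w11.pkl","rb"))
f=lambda p:((px(c,np.array(p)/1000)+.5-np.array([220,120]))*5-.5).round(1)
T=np.array([578.0,64.4,149.5]);R=Rt(73.85)
for off in (-1.3,0,1,2.3):
  print(off,[f(T+R@np.array([a,b+off,53.3])) for a,b in [(-22,-22),(22,-22),(-22,22),(22,22)]], "grip ends",[f(T+R@np.array([0,b+off,-26.7])) for b in (-55,55)])
print("disc",f([578.3,65.7,40]),"shaft top",f([578.3,65.7,72]),"arm tip",f([551.4,-28.4,16]))
```

```text
-1.3 [array([287.9, 419.1]), array([246.7, 379. ]), array([382. , 400.1]), array([339. , 361.1])] grip ends [array([189.7, 237.6]), array([429.6, 196.3])]
0 [array([290.8, 418.5]), array([249.5, 378.5]), array([384.7, 399.5]), array([341.6, 360.6])] grip ends [array([192.6, 237.1]), array([432.4, 195.8])]
1 [array([292.9, 418.1]), array([251.6, 378.1]), array([386.8, 399.1]), array([343.7, 360.2])] grip ends [array([194.9, 236.7]), array([434.5, 195.5])]
2.3 [array([295.7, 417.5]), array([254.4, 377.6]), array([389.5, 398.6]), array([346.4, 359.6])] grip ends [array([197.8, 236.2]), array([437.2, 195. ])]
disc [316.6 503.3] shaft top [315.9 438.1] arm tip [414.3 650.7]
```

View pics/w11a.png

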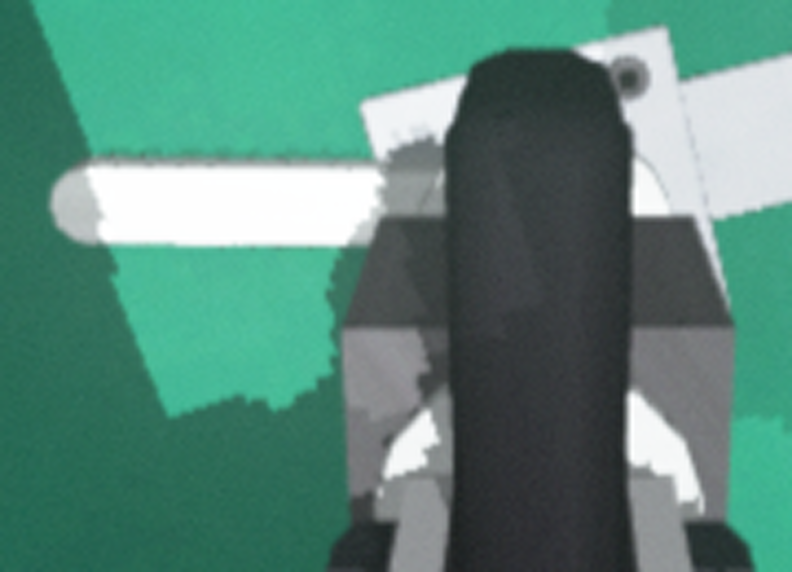

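Run:
```python
from h import *
import pickle; c,s=pickle.load(open("c_w11.pkl","rb"))
T=s["tcp_pos"]*1000;R=s["tool_rot"]
def tl(X,Y,h,k=4.4,x0=195,y0=180):
    o,d=ray(c,(X+.5)/k-.5+x0,(Y+.5)/k-.5+y0)
    o=R.T@(o*1000-T);d=R.T@d; return (o+d*(h-o[2])/d[2]).round(2)
H=T[2]
print("armTop",tl(120,164,H-16),tl(370,166,H-16),"armBot",tl(120,243,H-16),tl(340,246,H-16),"tip",tl(50,203,H-16))
print("hub bot",tl(383,215,53.3),tl(694,215,53.3)," hub top",tl(343,327,9.3),tl(735,327,9.3))
print("shoulder edge R",tl(670,212,H-40))
im=cv2.imread("pics/s11f.png")[:,:,::-1]; crop(im,260,160,320,260,7.5,"pics/s11a.png")
```

```text
armTop [-81.6   -9.58 133.07] [-32.84  -9.2  133.07] armBot [-83.06   6.59 133.07] [-39.39   7.2  133.07] tip [-96.08  -1.67 133.07]
hub bot [-21.76 -22.91  53.3 ] [ 21.86 -22.93  53.3 ]  hub top [-21.77 -22.95   9.3 ] [ 21.97 -22.97   9.3 ]
shoulder edge R [ 23.74  -6.94 109.07]
```

View pics/s11a.png

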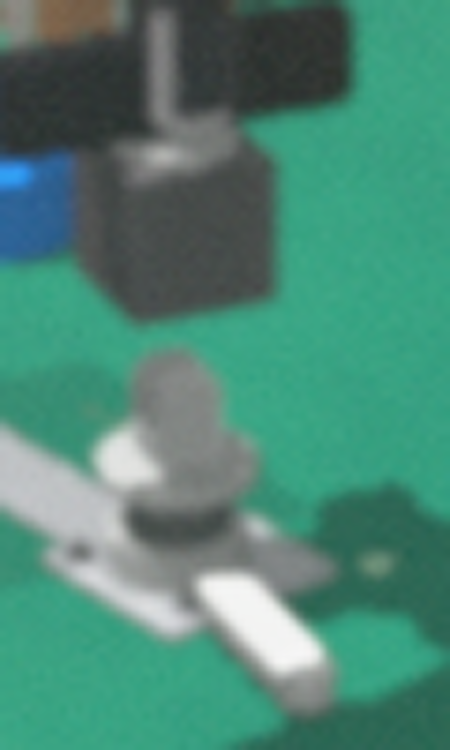

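Run:
```python
from h import *
st();go([578.1,65.7,129],73.3)
```

```text
t11.75 tcp [578.2  64.1 149.8] phi 73.83 z [-3.e-04 -1.e-04 -1.e+00] F [ 0.4 -0.9 -2.3] T [-0.03 -0.05 -0.02] op 0.177 q [-2. 21. -5. 64. -0. 15.]
-> [578.1, 65.7, 129] 73.3 : shift [ 1.5 -0.6 20.8] rot [-0.02  0.01  0.53] n 0.5
```

Call:
play_rows(
  plan=[1.5,-0.5,5,0,0,0.5,1.5,-0.5,11,0,0,0.5,1.5,-0.5,17,0,0,0.5,1.5,-0.5,20.8,0,0,0.5,1.5,-0.5,20.8,0,0,0.5,1.5,-0.5,20.8,0,0,0.5],
)

```text
clock: 12.25
tcp_pos: [0.5778, 0.0656, 0.1285]
tool_rot: [[0.287, 0.958, -0.001], [0.958, -0.287, -0.0], [-0.0, -0.001, -1.0]]
wrist_force: [-0.9, 0.3, -2.0]
opening: 0.173
```

Run:
```python
from h import *
st();go([578.1,65.7,117],73.3)
```

```text
t12.25 tcp [577.8  65.6 128.5] phi 73.32 z [-0.0014 -0.     -1.    ] F [-0.9  0.3 -2. ] T [ 0.01 -0.01 -0.03] op 0.173 q [-1. 22. -7. 62. -0. 15.]
-> [578.1, 65.7, 117] 73.3 : shift [ 0.2  0.3 11.5] rot [-0.08  0.03  0.02] n 0.3
```

Call:
play_rows(
  plan=[0.2,0.3,2,0,0,0,0.2,0.3,4,0,0,0,0.2,0.3,6,0,0,0,0.2,0.3,8,0,0,0,0.2,0.3,9,0,0,0,0.2,0.3,10,0,0,0],
)

```text
clock: 12.75
tcp_pos: [0.578, 0.0658, 0.1183]
tool_rot: [[0.287, 0.958, -0.002], [0.958, -0.287, -0.0], [-0.001, -0.001, -1.0]]
wrist_force: [-0.6, -0.1, -1.7]
opening: 0.176
```

Run:
```python
from h import *
st()
```

```text
t12.75 tcp [578.   65.8 118.3] phi 73.33 z [-1.6e-03 -1.0e-04 -1.0e+00] F [-0.6 -0.1 -1.7] T [-0.   -0.01 -0.04] op 0.176 q [-1. 22. -8. 60. -0. 15.]
```

Call:
play_rows(
  plan=[0,0,3,0,0,0,0,0,6,0,0,0,0,0,9,0,0,0,0,0,12,0,0,0,0,0,15,0,0,0,0,0,18,0,0,0,0,0,20,0,0,0,0,0,21.5,0,0,0],
)

```text
clock: 13.42
tcp_pos: [0.578, 0.0657, 0.0965]
tool_rot: [[0.287, 0.958, -0.002], [0.958, -0.287, -0.0], [-0.001, -0.002, -1.0]]
wrist_force: [0.1, 0.2, -1.3]
opening: 0.174
```

Run:
```python
from h import *
st()
```

```text
t13.42 tcp [578.   65.7  96.5] phi 73.33 z [-1.6e-03 -1.0e-04 -1.0e+00] F [ 0.1  0.2 -1.3] T [ 0.   -0.04  0.  ] op 0.174 q [ -1.  23. -10.  58.  -0.  15.]
```

Call:
play_rows(
  plan=[0,0,1.2,0,0,0,0,0,2.2,0,0,0,0,0,3.2,0,0,0,0,0,3.8,0,0,0,0,0,3.8,0,0,0],
)

```text
clock: 13.83
tcp_pos: [0.5781, 0.0657, 0.0933]
tool_rot: [[0.287, 0.958, -0.001], [0.958, -0.287, -0.0], [-0.0, -0.001, -1.0]]
wrist_force: [-0.8, 0.2, 2.7]
opening: 0.174
```

Run:
```python
from h import *
st()
im=bot.get_image("scene"); crop(im,220,120,340,260,5,"pics/s12.png")
```

```text
t13.83 tcp [578.1  65.7  93.3] phi 73.33 z [-1.1e-03 -2.0e-04 -1.0e+00] F [-0.8  0.2  2.7] T [-0.03  0.36  0.09] op 0.174 q [ -1.  23. -10.  57.  -0.  15.]
```

View pics/s12.png

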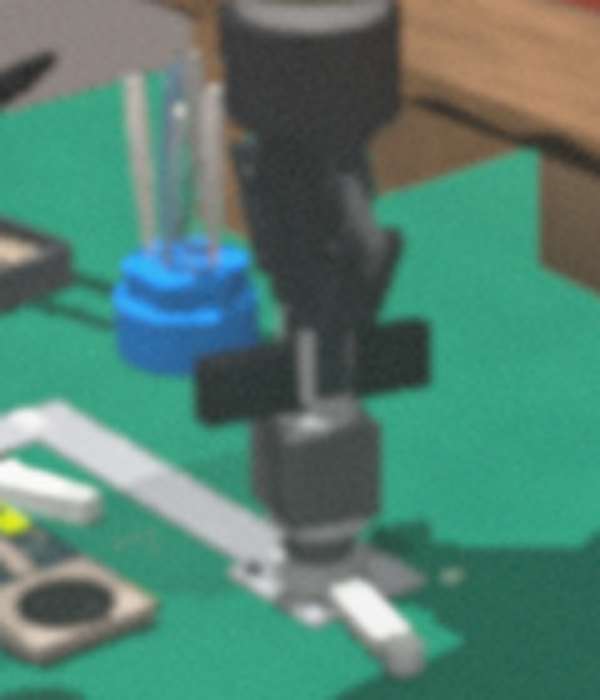

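Call:
play_rows(
  plan=[0,0,0,0,0,2,-0.1,0,0,0,0,5,-0.1,0,0,0,0,9,-0.2,0,0,0,0,13,-0.3,0,0,0,0,17,-0.3,0,0,0,0,21,-0.4,-0.1,0,0,0,25,-0.4,-0.1,0,0,0,28],
)

```text
clock: 14.55
tcp_pos: [0.5787, 0.0651, 0.0934]
tool_rot: [[0.705, 0.709, 0.001], [0.709, -0.705, -0.001], [-0.0, 0.001, -1.0]]
wrist_force: [0.8, -1.0, -1.2]
opening: 0.176
```

Run:
```python
from h import *
import pickle
s=st(); c=bot.get_calibration("wrist"); im=bot.get_image("wrist"); cv2.imwrite("pics/w13.png",im[:,:,::-1]);st()
```

```text
t14.55 tcp [578.7  65.1  93.4] phi 45.16 z [ 5.e-04 -8.e-04 -1.e+00] F [ 0.8 -1.  -1.2] T [-0.16 -0.36  0.26] op 0.176 q [ -1.  23. -10.  57.  -0.  43.]
t14.60 tcp [578.7  65.1  93.4] phi 45.06 z [ 4.e-04 -8.e-04 -1.e+00] F [ 2.1 -0.8 -0.8] T [-0.3  -0.39  0.15] op 0.175 q [ -1.  23. -10.  57.  -0.  43.]
```

View pics/w13.png

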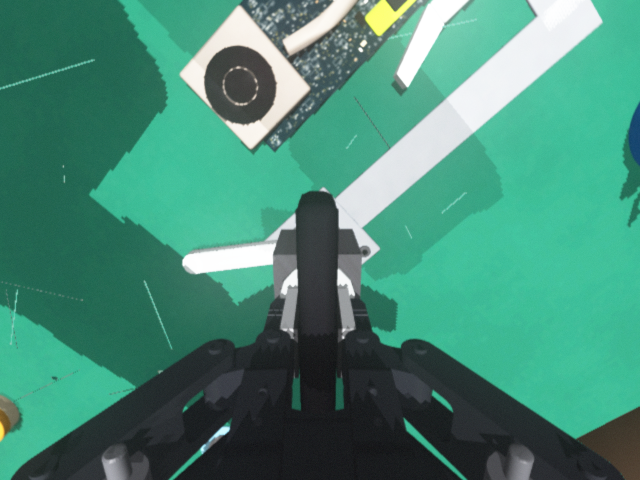

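Call:
play_rows(
  plan=[-0.1,0,0,0,0,4,-0.1,0,0,0,0,8,-0.2,0,0,0,0,12,-0.3,0,0,0,0,16,-0.3,0,0,0,0,20,-0.4,-0.1,0,0,0,24,-0.4,-0.1,0,0,0,28,-0.5,-0.1,0,0,0,32],
)

```text
clock: 15.27
tcp_pos: [0.5785, 0.0646, 0.0934]
tool_rot: [[0.975, 0.224, 0.001], [0.224, -0.975, -0.001], [0.001, 0.001, -1.0]]
wrist_force: [0.9, 0.7, -0.8]
opening: 0.172
```

Call:
play_rows(
  plan=[-0.1,0,0,0,0,3,-0.1,0,0,0,0,6,-0.2,0,0,0,0,9,-0.2,0,0,0,0,12,-0.2,0,0,0,0,14],
)

```text
clock: 15.68
tcp_pos: [0.5783, 0.0646, 0.0933]
tool_rot: [[1.0, -0.019, 0.001], [-0.019, -1.0, -0.001], [0.001, 0.001, -1.0]]
wrist_force: [-0.1, -0.3, -0.4]
opening: 0.175
```

Run:
```python
from h import *
import pickle
s=st(); c=bot.get_calibration("wrist"); im=bot.get_image("wrist"); cv2.imwrite("pics/w14.png",im[:,:,::-1]);st()
```

```text
t15.68 tcp [578.3  64.6  93.3] phi -1.08 z [ 9.0e-04 -1.4e-03 -1.0e+00] F [-0.1 -0.3 -0.4] T [-0.16  0.04  0.26] op 0.175 q [ -1.  23. -10.  57.  -0.  90.]
t15.73 tcp [578.3  64.6  93.4] phi -1.14 z [ 0.001  -0.0014 -1.    ] F [-0.6 -1.4 -0.3] T [-0.15  0.02  0.19] op 0.174 q [ -1.  23. -10.  57.  -0.  90.]
```

View pics/w14.png

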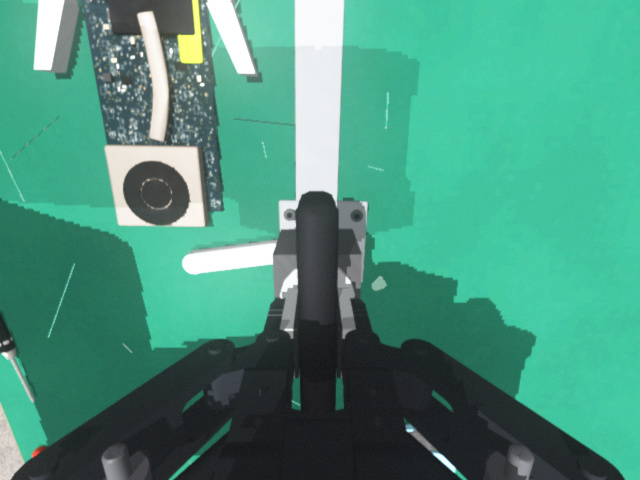

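Arm lags about 7° from the square's play (arm centre-line from (190,264) to (275,250)); keep turning in small steps while watching the torque.

Call:
play_rows(
  plan=[0,0,0,0,0,1.2,0,0,0,0,0,2.4,0,0,0,0,0,3.6,0,0,0,0,0,4.8,0,0,0,0,0,5.5],
)

```text
clock: 16.15
tcp_pos: [0.5782, 0.0645, 0.0933]
tool_rot: [[0.993, -0.117, 0.001], [-0.117, -0.993, -0.002], [0.001, 0.001, -1.0]]
wrist_force: [-0.5, -0.7, 0.6]
opening: 0.175
```

Run:
```python
from h import *
st()
```

```text
t16.15 tcp [578.2  64.5  93.3] phi -6.71 z [ 8.0e-04 -1.5e-03 -1.0e+00] F [-0.5 -0.7  0.6] T [-0.25  0.12  0.23] op 0.175 q [ -1.  23. -10.  57.  -0.  95.]
```

Call:
play_rows(
  plan=[0,0,0,0,0,1,0,0,0,0,0,2,0,0,0,0,0,3,0,0,0,0,0,3],
)

```text
clock: 16.48
tcp_pos: [0.5782, 0.0645, 0.0934]
tool_rot: [[0.986, -0.17, 0.001], [-0.17, -0.986, -0.002], [0.001, 0.001, -1.0]]
wrist_force: [-0.5, -0.9, 0.5]
opening: 0.175
```

Run:
```python
from h import *
st(); im=bot.get_image("wrist"); cv2.imwrite("pics/w15.png",im[:,:,::-1])
```

```text
t16.48 tcp [578.2  64.5  93.4] phi -9.76 z [ 8.0e-04 -1.6e-03 -1.0e+00] F [-0.5 -0.9  0.5] T [-0.23  0.15  0.36] op 0.175 q [ -1.  23. -10.  57.  -0.  98.]
```

View pics/w15.png

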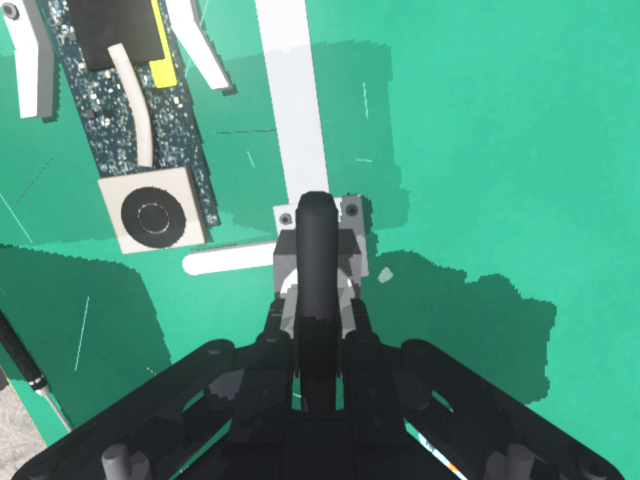

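Call:
play_rows(
  plan=[0,0,0,0,0,1,0,0,0,0,0,2,0,0,0,0,0,2.5,0,0,0,0,0,2.5],
)

```text
clock: 16.87
tcp_pos: [0.5782, 0.0645, 0.0934]
tool_rot: [[0.977, -0.211, 0.001], [-0.211, -0.977, -0.002], [0.001, 0.002, -1.0]]
wrist_force: [-0.6, -2.2, 0.1]
opening: 0.176
```

Run:
```python
from h import *
st()
```

```text
t16.87 tcp [578.2  64.5  93.4] phi -12.20 z [ 7.0e-04 -1.9e-03 -1.0e+00] F [-0.6 -2.2  0.1] T [-0.43  0.15  1.15] op 0.176 q [ -1.  23. -10.  57.  -0. 101.]
```

Call:
play_rows(
  plan=[0,0,0,0,0,-1,0,0,0,0,0,-1.5,0,0,0,0,0,-1.5],
)

```text
clock: 17.12
tcp_pos: [0.5782, 0.0645, 0.0934]
tool_rot: [[0.983, -0.186, 0.001], [-0.186, -0.983, -0.002], [0.001, 0.001, -1.0]]
wrist_force: [-0.5, -1.6, 0.3]
opening: 0.175
```

Call:
play_rows(
  plan=[0,0,0,0,0,0,0,0,0,0,0,0,0,0,0,0,0,0,0,0,0,0,0,0,0,0,0,0,0,0,0,0,0,0,0,0,0,0,0,0,0,0,0,0,0,0,0,0],
  gripper=0.0,
)

```text
clock: 17.78
tcp_pos: [0.5782, 0.0645, 0.0934]
tool_rot: [[0.983, -0.186, 0.001], [-0.186, -0.983, -0.002], [0.001, 0.001, -1.0]]
wrist_force: [0.1, -0.1, 0.1]
opening: 0.999
```

Call:
play_rows(
  plan=[0,0,-10,0,0,0,0,0,-30,0,0,0,0,0,-60,0,0,0,0,0,-85,0,0,0,0,0,-100,0,0,0,0,0,-100,0,0,0],
)

```text
clock: 18.28
tcp_pos: [0.5805, 0.0647, 0.1985]
tool_rot: [[0.983, -0.186, 0.009], [-0.186, -0.983, -0.002], [0.009, 0.0, -1.0]]
wrist_force: [0.3, -0.7, 0.7]
opening: 0.997
```

Run:
```python
from h import *
s=st(); im=bot.get_image("wrist"); cv2.imwrite("pics/w16.png",im[:,:,::-1])
im=bot.get_image("scene"); crop(im,140,130,340,280,4,"pics/s16.png")
go([520,-120,200],-10)
```

```text
t18.28 tcp [580.5  64.7 198.5] phi -10.70 z [ 0.0086 -0.0018 -1.    ] F [ 0.3 -0.7  0.7] T [-0.02 -0.02 -0.02] op 0.997 q [-1. 19. -0. 70. -0. 99.]
-> [520, -120, 200] -10 : shift [-23.3 192.4  -5.5] rot [ 0.07 -0.18 -0.7 ] n 4.6
```

View pics/w16.png

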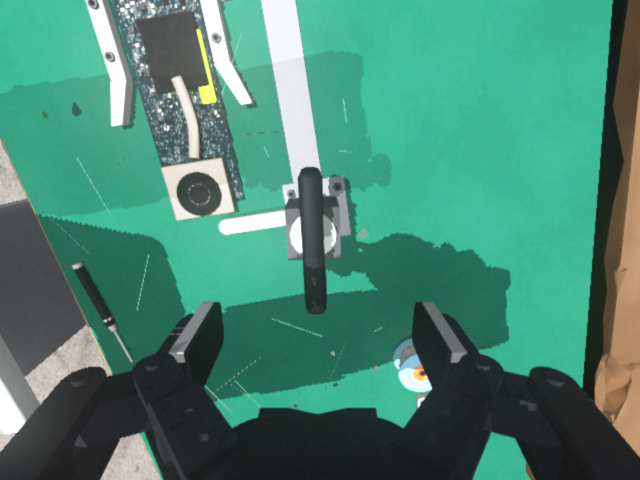

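View pics/s16.png

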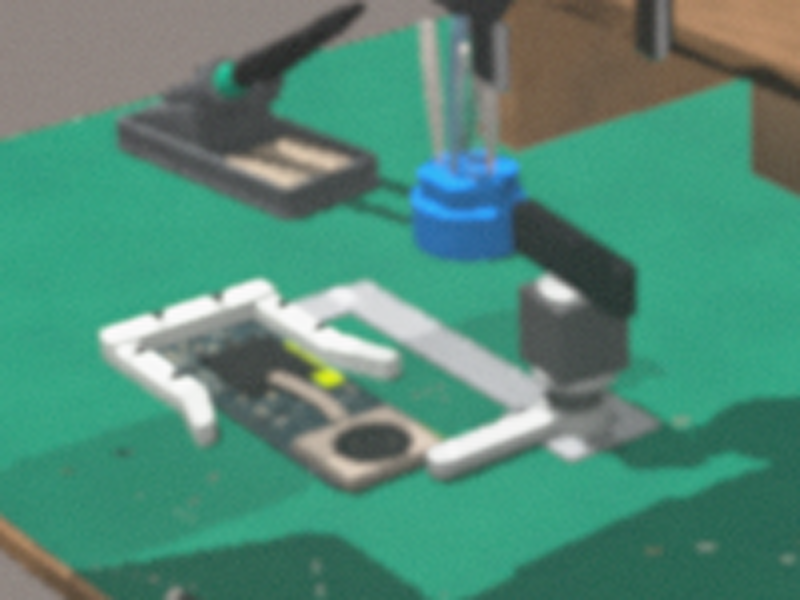

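Call:
play_rows(
  plan=[-23,192,-20,0,0,0,-23,192,-20,0,0,0,-23,192,-20,0,0,0,-23,192,-20,0,0,0,-23,192,-20,0,0,0,-23,192,-20,0,0,0,-23,192,-20,0,0,0],
)

```text
clock: 18.97
tcp_pos: [0.5192, -0.1209, 0.2133]
tool_rot: [[0.982, -0.189, 0.001], [-0.189, -0.982, -0.001], [0.001, 0.0, -1.0]]
wrist_force: [0.9, 0.4, -0.6]
opening: 1.001
```

Run:
```python
from h import *
import pickle
s=st(); c=bot.get_calibration("wrist"); im=bot.get_image("wrist"); cv2.imwrite("pics/w17.png",im[:,:,::-1]); pickle.dump(c,open("c_w17.pkl","wb"))
crop(im,180,0,400,160,3.6,"pics/w17a.png")
im=bot.get_image("top"); crop(im,130,190,330,340,4,"pics/t17.png")
```

```text
t18.97 tcp [ 519.2 -120.9  213.3] phi -10.90 z [ 8.e-04 -6.e-04 -1.e+00] F [ 0.9  0.4 -0.6] T [ 0.02  0.06 -0.01] op 1.001 q [-22.  14.  -6.  71.  -0.  79.]
```

View pics/t17.png

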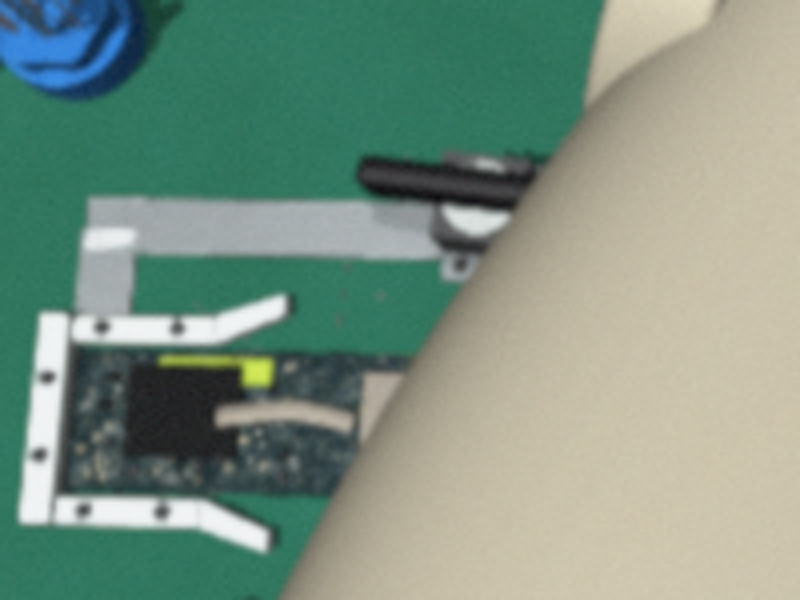

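View pics/w17.png

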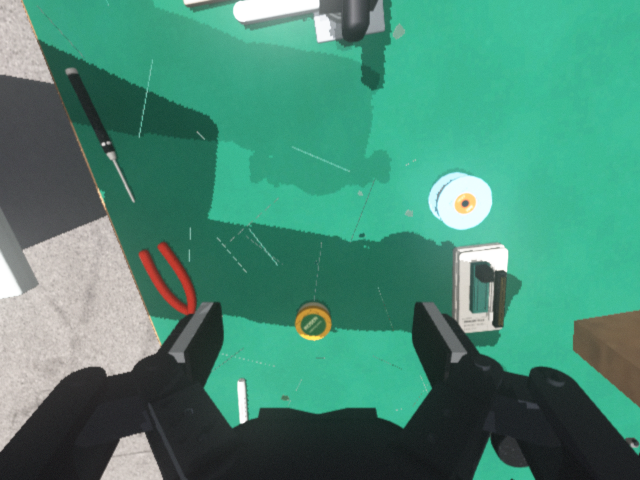

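Call:
play_rows(
  plan=[0,-40,0,0,0,0,0,-80,0,0,0,0,0,-110,0,0,0,0,0,-110,0,0,0,0,0,-110,0,0,0,0,0,-110,0,0,0,0],
)

```text
clock: 19.57
tcp_pos: [0.5399, -0.0099, 0.2128]
tool_rot: [[0.983, -0.183, -0.0], [-0.183, -0.983, -0.001], [-0.0, 0.001, -1.0]]
wrist_force: [0.6, -0.4, -0.9]
opening: 1.0
```

Run:
```python
from h import *
import pickle
s=st(); c=bot.get_calibration("wrist"); im=bot.get_image("wrist"); cv2.imwrite("pics/w18.png",im[:,:,::-1]); pickle.dump(c,open("c_w18.pkl","wb"))
crop(im,180,20,380,220,3,"pics/w18a.png")
```

```text
t19.57 tcp [539.9  -9.9 212.8] phi -10.56 z [-2.e-04 -7.e-04 -1.e+00] F [ 0.6 -0.4 -0.9] T [ 0.01  0.03 -0.03] op 1.0 q [-10.  14.  -5.  71.  -0.  91.]
```

View pics/w18a.png

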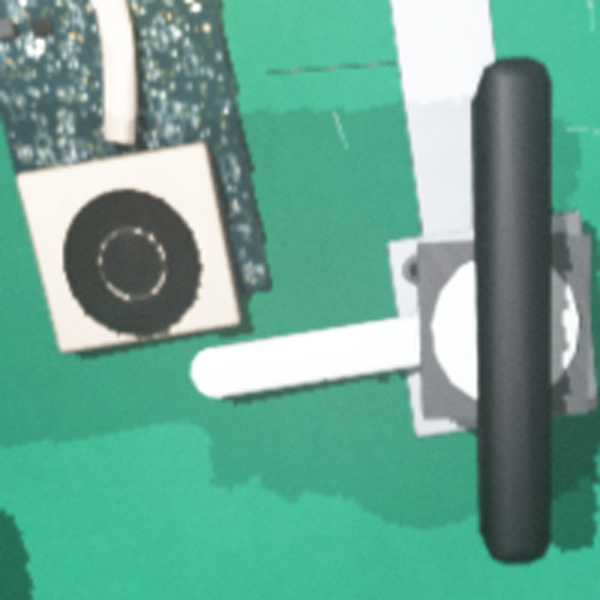

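Run:
```python
from h import *
import pickle; c=pickle.load(open("c_w18.pkl","rb"))
P=lambda X,Y,z: at(c,(X+.5)/3-.5+180,(Y+.5)/3-.5+20,z/1000)*1000
def seg(n,a,b,z):
    A,B=P(*a,z),P(*b,z);d=B-A;print(n,A.round(1),B.round(1),"ang %.2f"%np.degrees(np.arctan2(d[1],d[0])),"len %.1f"%np.linalg.norm(d))
seg("arm top",(212,347),(400,319),16);seg("arm bot",(225,398),(410,370),16);seg("blower rear",(65,352),(240,325),13)
seg("blower side",(208,143),(240,325),13);seg("plate left",(390,242),(417,435),3);seg("plate bottom",(417,435),(597,407),3)
seg("strip L",(395,20),(423,210),1);seg("tip",(191,372),(191,373),16)
seg("hub L",(420,242),(425,413),84);seg("hub bot",(425,413),(597,413),84);seg("grip",(513,58),(517,562),120)
```

```text
arm top [489.4  76.4  16. ] [551.3  73.7  16. ] ang -2.50 len 62.0
arm bot [489.7  60.   16. ] [551.6  57.6  16. ] ang -2.25 len 61.9
blower rear [440.8  83.8  13. ] [499.5  81.5  13. ] ang -2.26 len 58.7
blower side [502.4 135.4  13. ] [499.5  81.5  13. ] ang -93.07 len 53.9
plate left [552.4  98.    3. ] [549.9  35.3   3. ] ang -92.33 len 62.8
plate bottom [549.9  35.3   3. ] [612.7  33.3   3. ] ang -1.86 len 62.8
strip L [566.  160.4   1. ] [564.9 105.7   1. ] ang -91.21 len 54.7
tip [480.7  70.1  16. ] [480.6  69.8  16. ] ang -104.53 len 0.3
hub L [560.3  90.1  84. ] [554.   48.4  84. ] ang -98.58 len 42.1
hub bot [554.   48.4  84. ] [599.   40.1  84. ] ang -10.53 len 45.8
grip [584.9 118.7 120. ] [569.7  12.6 120. ] ang -98.19 len 107.1
```

Run:
```python
from h import *
import pickle; c=pickle.load(open("c_w17.pkl","rb"))
print((at(c,314,321,.019)*1000).round(1),(at(c,464,203,.03)*1000).round(1))
st(); bot.finish_job()
```

```text
[ 490.9 -249.1   19. ] [ 665.9 -137.7   30. ]
t19.62 tcp [540.  -10.6 212.9] phi -10.65 z [ 1.e-04 -7.e-04 -1.e+00] F [-0.9 -0.6 -0.5] T [-0.03 -0.01  0.03] op 1.002 q [-10.  14.  -5.  71.  -0.  91.]
the job is handed in; nothing more can be done
```

I slid the board home along the bench with the half-closed fingers, then seated the wing handle on the spindle and turned it clockwise until the latch arm stopped. I released the handle and handed the job in at about 19.6 s, with the robot clear of everything.

- **Board:** A steady contact force of about 5 N built up at the end, and pushing further did not move it. In the last top view its front edge is at the end stop.
- **Handle:** It went down with almost no force. The tool height was 93.3 mm when the shoulder contact began, as expected for fully seated, and it stayed within 0.1 mm of that through the turn. I did not re-measure its height after letting go; the last scene view shows it resting on the shoulder.
- **Latch:** The torque jumped from about 0.3 to 1.15 N m at the stop. The arm then measured -2.3° in the world frame, against about -1.9° for the fixture, so it is across behind the board at its stop. The handle sits about 8° past the arm because of the play in the square bore.
- **Flux tin and reel:** The robot never went near either. They re-measured at (491, -249) mm and (666, -138) mm, against first readings of (489, -254) and (665, -139). The 4–5 mm difference for the tin comes from two different cameras, and I put it down to measuring error.
- **Small disagreement:** I measured the gap between latch arm and board at about 5.5 mm instead of 4 mm. That is close to the camera calibration's accuracy of about 2 mm.

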